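Fit the pan runners to the counter rack

ROBOT

A 6-joint arm with a two-finger parallel gripper is mounted at the origin on the work surface. World frame = base frame: x ahead of the robot, y to its left, z up, the work surface at z = 0. Lengths are in m, angles in rad, forces in N, time in s.
With the tool pointing down it reaches from about 0.225 to 0.875 m from the base axis. Payload 3.4 kg.
Tool frame: the origin (TCP) lies midway between the tips of the shut fingers; the grasp point (between the pads) lies 19 mm behind it (manip.tcp_to_grasp is the distance from the TCP to the grasp point, in m); x points along the fingers, y is the direction in which the jaws open and shut, and the axes are right-handed (so a half turn about x gives the same grasp; the last joint's range is limited). The gripper opens to 85 mm and grips with 20 to 120 N. Pads are 22 mm wide; open, the fingers measure 114 mm over their backs; the gripper's body (76 mm by 85 mm) begins 54 mm behind the grasp point. The pads swing forward as they close: fully open they stand 13 mm farther back than shut.
Start: joints at [1.125, 0.276, 1.505, -0, 1.361, -0.121], TCP at [0.184, 0.545, 0.196] pointing down, gripper open.
Joint ranges: [-2.89, 2.89], [-0.75, 2.08], [0.22, 2.7], [-1.18, 4.32], [0.11, 2.71], [-2.7, 2.7]. Speed limits (rad/s): [2.57, 2.57, 3.14, 3.14, 3.14, 3.14].

INTERFACE

Orientations are given as a unit quaternion [w, x, y, z].
In Python, from rig import readout, eyes, job, manip gives the robot as it stands. The module is installed in compiled form; this text tells all that it offers.
- The arm moves only by the tool carry_out, never from a script. Its argument "deltas" is one flat list of numbers, 7 for each row, row after row: the shift along the tool's x, y, z scaled (see below), then the turn, a rotation vector about the tool's x, y, z scaled (see below), then the opening, from -1 (shut) to 1 (fully open). In form: [dx, dy, dz, ax, ay, az, grip, dx, dy, dz, ax, ay, az, grip, ...]. A call has 1 to 10 rows; each row shifts and turns the commanded pose from where the row before left it, along the tool's axes as they then stand; what a row does not reach is not made up. The controller multiplies each number of a shift by 60 mm and each number of a turn by 4 degrees. A row lasts 1/8 s, in which the tool goes at most 62.5 mm and 10.7 degrees, less where a joint would pass 70% of its speed; a pose out of reach is approached as far as the arm can. A call with a number of a shift or a turn outside -1 to 1 is refused whole. A call with a gripper value outside its range is refused whole. The fingers move at their own pace and stop on an object; "newtons" is the grip in N (left out, the last holds). Time passes only in rows, so rows that do not move let the fingers close. It gives the time, the measured TCP pose, the force and the opening at its end, in the units of the state.
- readout.get_state(): the state, without advancing time (a new reading comes with each control period).
- eyes.get_image(name): name is "scene" or "side" or "wrist"; returns a dict with "color" (384x512x3 uint8, red, green, blue), "z_map" (384x512 float32, m along the optical axis (not along the pixel's ray), 0 where there is no reading), "mtx" (3x3 intrinsics, pixels), "distortion" ([k1, k2, p1, p2, k3] as OpenCV has them; the pictures are not rectified), "origin" and "orientation" of the camera in the world. Camera axes: x right, y down, z forward; pixel columns grow to the right and rows downward; lengths in m; the calibration is good to about 2 mm. A picture is of the moment at which its call begins.
- job.sign_off(): hands the job in, once; it reports no verdict.
The state is a dict: "clock": time; "qpos": joint angles; "qd": joint speeds; "effort": joint torques, N m; "position": TCP position; "ee_rot": TCP orientation; "contact_force": force on the tool from outside, world axes, zero at the start; "moment": the same for the moment, N m; "width": finger opening in m.
Only numpy, scipy, OpenCV 4.12 (cv2) and the standard library are available. Lean on these libraries where they do the work, as an engineer would, in place of code of your own. Each camera call takes 0.05 s, during which the arm holds its last target.

TASK

Fit every pan runner lying on the counter to the slotted rack: hook it into a free upright, press it down until the spring catch snaps over it and it lies fully home on the front beam, then secure it by dropping a thumbscrew from the holder through its hole and the beam's, head flat on the runner. Any runner may go to any upright; spare screws may be left. Do not disturb the pan, tap, bottle and spanner standing by.

Things in the scene. Friction and masses are not known exactly. Their poses are not given: they have to be found in the camera images.
- rack: Fixed metal rack, 185 x 230 x 140 mm. Origin on the counter, mid-width, in the plane of its uprights' front faces; +x out of them, away from the robot, z up. Three uprights at y -85, 0, +85 mm: plates 44 mm wide, x -6 to 0, top z 140, each with a slot 12 mm wide (y), z 84 to 128. In front a beam, x 112 to 148, top z 50, 16 thick, with a 12 mm through hole at x 130 for each upright.
- seat0 (a point): Where a locked runner's origin lies at the upright y = -85 mm: rack x 60, z 50 mm; axes as the rack's, runner x along rack x. To fit: hold the runner level, 24 mm (19 to 30) above this and 35 mm or more out (+x), move it straight in so the hook passes the slot, then lower it: the lip drops behind the plate. Its flange goes between two lugs.
- seat1 (a point): As seat0, at the upright y = 0.
- seat2 (a point): As seat0, at the upright y = +85 mm.
- bore0 (a point): Where a thumbscrew's origin lies when home at the upright y = -85 mm: rack x 130, z 55 mm, on the axis of the beam's hole, 5 mm above the beam (upper face of a locked runner). Axes as the rack's. On the beam, at rack x 112 to 120, stand two lugs 8 mm high, 46 mm apart (y), that keep the runner's flange in line, its hole over the beam's.
- bore1 (a point): As bore0, at the upright y = 0.
- bore2 (a point): As bore0, at the upright y = +85 mm.
- catch0 (a joint): Spring catch below the slot of the upright y = -85 mm. 0: fully out, 4.5 mm proud (at rest); grows as it is pushed in, at most 0.006 m. Its ramp goes from rack z 79 down to 65 mm, its flat underside. The runner's toe must be pressed down past it with 10 to 20 N, near the hook end; it then snaps out over the toe, and is back near 0.
- catch1 (a joint): As catch0, at the upright y = 0.
- catch2 (a joint): As catch0, at the upright y = +85 mm.
- runner0: Loose steel pan runner, 0.32 kg, None if absent. Inverted T, stands on its flange, 40 mm wide (y), 5 thick. Web 10 mm thick, x -50 to +40, top z 48: grip it there from above. Origin: underside of the flange, below the web, near the centre of mass. +x: screw end, bare flange to x 92, 14 mm hole at x 70. -x: hook end. Starts on the counter beside the rack, its x within 0.35 rad of world x.
- eye0 (a point): Centre of runner0's 14 mm screw hole: runner x 70, on the flange's upper face, z 5 mm. Its other end, the hook end: toe at the bottom to x -59.5, z 0 to 14 mm; above it a hook 8 mm thick (y): tongue z 34 to 46 to x -75, and at its end a lip 6 mm thick down to z 18, inner face at x -69.
- screw0: Loose thumbscrew, 45 g, pushed in without turning: round brass head 21 mm across, 20 high, gripped from above; below it a steel shank 8 mm thick, 32 long, tapered over its last 6 mm. Origin: centre of the head's underside, +z up through the head. Starts standing in a hole of the block, head on its top.
- runner1: Another runner, equal to runner0; None if absent.
- eye1 (a point): Screw hole of runner1, as eye0.
- screw1: Another thumbscrew, equal to screw0.
- runner2: Another runner, equal to runner0; None if absent.
- eye2 (a point): Screw hole of runner2, as eye0.
- screw2: Another thumbscrew, equal to screw0.
- block: Fixed black screw holder beside the rack, 150 x 46 x 36 mm, with three 10 mm through holes at x -50, 0, +50 mm in which the thumbscrews stand. Origin: centre of its underside; x along its length, within 0.35 rad of world x.
- pan: Bystander: loose open steel pan, 110 x 170 x 65 mm, beyond the rack. Origin: centre of its underside.
- tap: Bystander: loose small steel beer tap on a round foot 56 mm across, 140 mm high, beyond the rack. Origin: centre of its underside.
- spray: Bystander: loose white plastic bottle, 64 mm across, 160 mm high, beyond the rack. Origin: centre of its underside.
- spanner: Bystander: loose steel spanner lying flat beyond the rack.

How it is judged:
By the outcome, as a careful person would: the job done as asked, in the order asked, and still so for the second after the job is handed in, with the robot touching nothing.
Of runner0, runner1, runner2 only 2 to 3 are there at a start; the rules pass over those that are not, and their reading is None.
At some moment in a run one of runner0, runner1, runner2 may be knocked a few centimetres aside while the robot is not near it.
It also fails if it takes over 210 s, if anything falls off the work surface, if the arm or the gripper's body presses on something with over 40 N, if the wrist force passes 120 N, or if a joint passes its speed limit or range.

## Working session

There is one attempt and no reset: what is moved stays moved. The work goes in short steps, Python scripts to look and compute and a tool call to move; the robot and the scene stay as the last step left them, time stands still between calls to the robot, and variables do not carry over. Pictures are saved under pics/ and viewed, and the job is handed in when it is done.

Besides the shell and the picture viewer there is one more tool, called as name(argument=value, ...) on one line, values as JSON. carry_out: Moves the arm, as the interface text tells. Its arguments: {"type":"object","properties":{"deltas":{"type":"array"},"newtons":{"type":"number"}},"required":["deltas"]}

```bash
ls; mkdir -p pics; python3 - <<'E'
from rig import readout, eyes, job, manip
import cv2
print(readout.get_state())
print([a for a in dir(manip) if a[0]!='_'], manip.tcp_to_grasp)
for n in ["scene","side","wrist"]:
    d=eyes.get_image(n)
    cv2.imwrite(f"pics/a_{n}.png",d["color"][:,:,::-1])
    print(n,d["mtx"].tolist(),d["distortion"],d["origin"],d["orientation"],(d["z_map"]>0).mean())
E
```

```text
pics
{'clock': 0.0, 'qpos': array([ 1.12499332e+00,  2.76625990e-01,  1.50616311e+00,  4.06897015e-05,
        1.36065175e+00, -1.20991102e-01]), 'qd': array([ 0.00062244, -0.0012935 , -0.00092927, -0.00030296,  0.00014806,
        0.00184315]), 'effort': array([ 7.52911765e-04, -4.16775191e+01, -2.45804465e+01, -8.21192816e-05,
        1.09173870e-02, -3.20277692e-06]), 'position': array([0.18323056, 0.54440601, 0.19531013]), 'ee_rot': array([ 0.69760504,  0.11371368,  0.69799748, -0.11496055]), 'contact_force': array([-0.54032342,  0.08895515,  0.41867778]), 'moment': array([ 0.04424009,  0.02909113, -0.00740706]), 'width': 0.08528302340107244}
['MotionError', 'tcp_to_grasp'] 0.0187
scene [[376.0335217241632, 0.0, 261.40254074320444], [0.0, 376.0335217241632, 196.7301190935131], [0.0, 0.0, 1.0]] [-0.03202109  0.          0.          0.          0.        ] [1.16235685 0.4086003  1.01299779] [-0.13605602  0.43688222  0.84347663 -0.2813714 ] 0.99615478515625
side [[362.2520670163015, 0.0, 258.1877724000724], [0.0, 362.2520670163015, 193.52075080040163], [0.0, 0.0, 1.0]] [-0.0752933  0.         0.         0.         0.       ] [0.44910684 0.66777457 0.68888026] [ 0.05270324 -0.09556297  0.91136869 -0.39685917] 0.9960784912109375
wrist [[321.839946211901, 0.0, 252.53198851011592], [0.0, 321.839946211901, 189.67689931077396], [0.0, 0.0, 1.0]] [-0.06104155  0.          0.          0.          0.        ] [0.10415484 0.57196703 0.37348539] [0.13440961 0.80102409 0.5755453  0.09508984] 0.9960428873697916
```

View pics/a_scene.png

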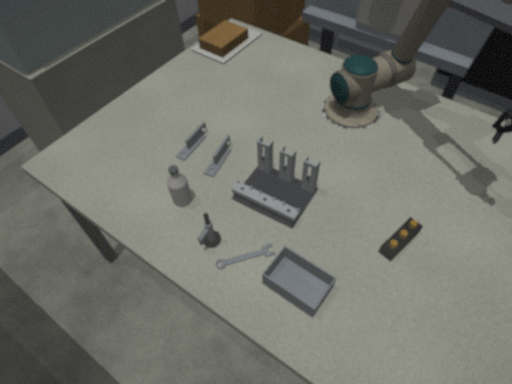

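View pics/a_side.png

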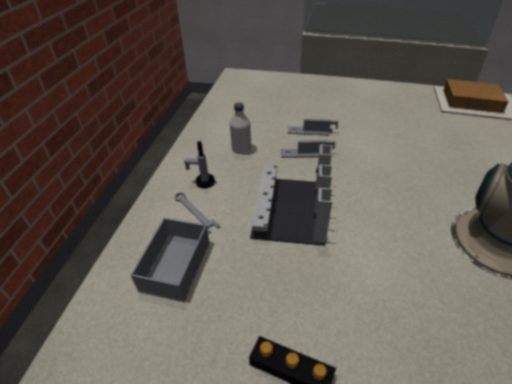

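View pics/a_wrist.png

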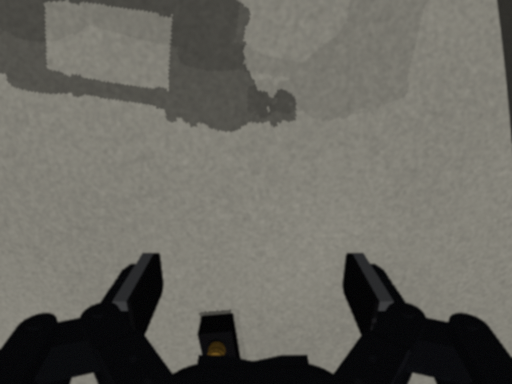

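The scene picture shows two runners at about (192,143) and (219,157), the rack at (275,185), the block with three orange screws at (401,238), and the bystanders on the far side. The side picture agrees. I'll write helpers and get rough positions.

```bash
cat > h.py <<'E'
import numpy as np, cv2
from scipy.spatial.transform import Rotation as R
from rig import readout, eyes
def rot(q): return R.from_quat([q[1],q[2],q[3],q[0]])
def grab(n,save=None):
    d=eyes.get_image(n)
    if save: cv2.imwrite(f"pics/{save}.png",d["color"][:,:,::-1])
    d["R"]=rot(d["orientation"]).as_matrix(); d["o"]=np.array(d["origin"]); return d
def rays(d,uv):
    uv=np.asarray(uv,float).reshape(-1,1,2)
    n=cv2.undistortPoints(uv,d["mtx"],d["distortion"]).reshape(-1,2)
    return np.c_[n,np.ones(len(n))]@d["R"].T
def onplane(d,uv,z):
    r=rays(d,uv); return d["o"]+r*((z-d["o"][2])/r[:,2])[:,None]
def proj(d,P):
    P=np.asarray(P,float).reshape(-1,3); Rc=d["R"].T
    return cv2.projectPoints(P,cv2.Rodrigues(Rc)[0],-Rc@d["o"],d["mtx"],d["distortion"])[0].reshape(-1,2)
def tri(d1,uv1,d2,uv2):
    a=rays(d1,uv1)[0];b=rays(d2,uv2)[0];a/=np.linalg.norm(a);b/=np.linalg.norm(b)
    M=np.c_[a,-b];s=np.linalg.lstsq(M,d2["o"]-d1["o"],rcond=None)[0]
    p=d1["o"]+a*s[0];q=d2["o"]+b*s[1];return (p+q)/2,np.linalg.norm(p-q)
def cloud(d):
    h,w=d["z_map"].shape;u,v=np.meshgrid(np.arange(w),np.arange(h))
    r=rays(d,np.c_[u.ravel(),v.ravel()]); P=d["o"]+r*d["z_map"].ravel()[:,None]
    P=P.reshape(h,w,3);P[d["z_map"]<=0]=np.nan;return P
def big(d,name,box,s=4):
    u0,v0,u1,v1=box;c=d["color"][v0:v1,u0:u1,::-1]
    cv2.imwrite(f"pics/{name}.png",cv2.resize(c,None,fx=s,fy=s,interpolation=cv2.INTER_CUBIC))
def st():
    s=readout.get_state();return s
E
cat > a.py <<'E'
from h import *
for n in ["scene","side"]:
    d=grab(n);P=cloud(d)
    z=P[...,2]; cnt=(P[...,0]>-0.2)&(P[...,0]<1)&(abs(P[...,1])<0.9)
    print(n,"counter z",np.nanmedian(z[cnt]))
    m=((z>0.012)&(z<0.25)&cnt).astype(np.uint8)
    k,l,s,c=cv2.connectedComponentsWithStats(m)
    for i in range(1,k):
        if s[i,4]<40: continue
        Q=P[l==i]; print(s[i].tolist(),np.nanmin(Q,0).round(3),np.nanmax(Q,0).round(3))
big(d,"side_r",(230,100,360,250),5)
d=grab("scene");big(d,"scene_r",(165,110,340,230),4)
E
python3 a.py
```

```text
scene counter z -0.0001809317263432586
[198, 21, 50, 36, 1125] [-0.189 -0.796  0.012] [ 0.027 -0.631  0.066]
[325, 44, 94, 81, 3916] [-0.186 -0.091  0.012] [0.106 0.158 0.25 ]
[185, 121, 21, 27, 215] [ 0.427 -0.408  0.012] [ 0.544 -0.383  0.055]
[213, 135, 17, 28, 190] [ 0.429 -0.287  0.013] [ 0.546 -0.251  0.053]
[257, 136, 16, 36, 424] [ 0.441 -0.123  0.012] [ 0.477 -0.076  0.144]
[279, 145, 18, 36, 434] [ 0.431 -0.039  0.012] [0.469 0.009 0.145]
[301, 155, 20, 37, 431] [0.423 0.047 0.012] [0.463 0.093 0.143]
[167, 165, 25, 41, 672] [ 0.693 -0.279  0.012] [ 0.757 -0.217  0.165]
[232, 180, 68, 45, 927] [ 0.565 -0.118  0.012] [0.622 0.111 0.061]
[197, 213, 24, 33, 349] [ 0.76  -0.089  0.012] [ 0.838 -0.043  0.144]
[379, 217, 44, 43, 796] [0.383 0.367 0.012] [0.541 0.443 0.06 ]
[262, 246, 75, 71, 1335] [0.703 0.141 0.012] [0.818 0.313 0.07 ]
side counter z 0.0020125985624451226
[443, 79, 66, 38, 1678] [-0.181 -0.798  0.012] [ 0.029 -0.623  0.066]
[230, 102, 22, 50, 823] [ 0.69  -0.268  0.013] [ 0.753 -0.217  0.165]
[303, 118, 35, 13, 348] [ 0.428 -0.406  0.012] [ 0.544 -0.385  0.054]
[184, 141, 31, 46, 531] [ 0.756 -0.1    0.012] [ 0.835 -0.045  0.144]
[298, 140, 37, 101, 1666] [ 0.426 -0.287  0.012] [0.543 0.092 0.144]
[457, 162, 55, 111, 3963] [-0.004 -0.09   0.012] [0.103 0.102 0.212]
[252, 164, 25, 73, 1037] [ 0.565 -0.122  0.012] [0.618 0.111 0.063]
[130, 218, 79, 82, 2714] [0.701 0.116 0.012] [0.815 0.312 0.069]
[249, 335, 87, 49, 2342] [0.383 0.365 0.012] [0.537 0.434 0.061]
```

View pics/side_r.png

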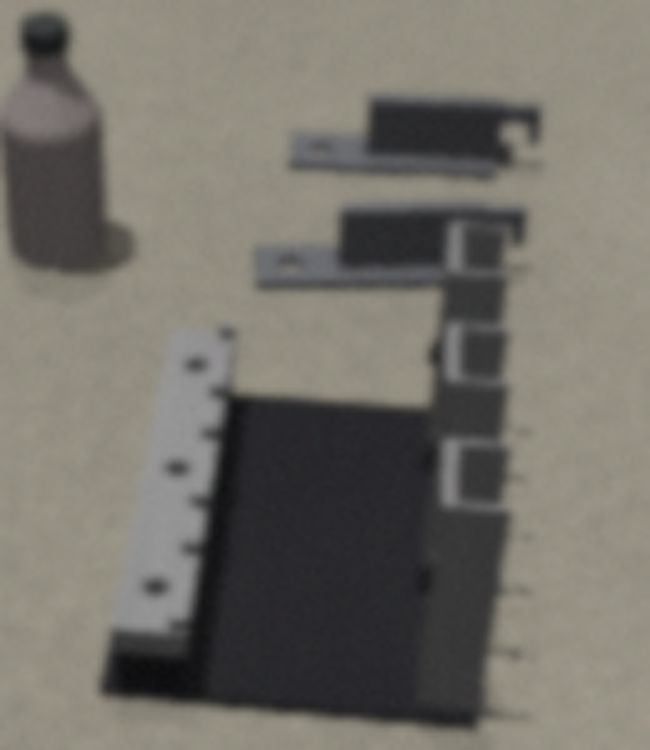

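View pics/scene_r.png

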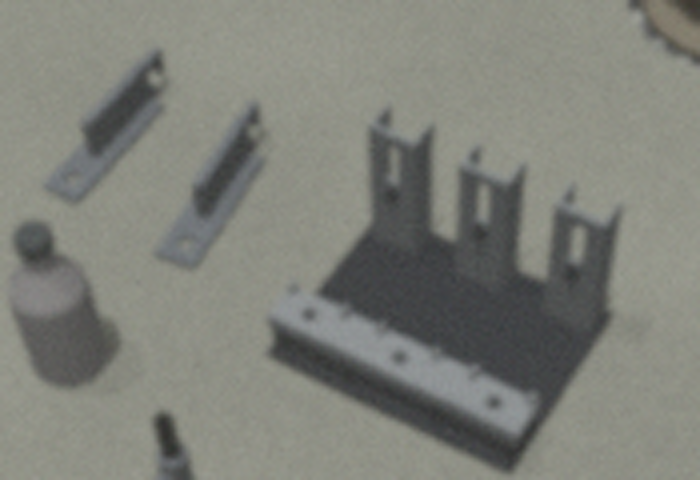

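Two runners are there and all uprights are free. I'll survey with the wrist camera, starting with the tool frame.

```bash
cat >> h.py <<'E'
def tool():
    s=st(); return np.array(s["position"]),rot(s["ee_rot"]).as_matrix()
def Rdown(phi):
    # tool x down; tool y at world angle phi (horizontal); z = x cross y
    x=np.array([0,0,-1.]);y=np.array([np.cos(phi),np.sin(phi),0]);return np.c_[x,y,np.cross(x,y)]
def go(target,phi,grip,maxn=None,frm=None):
    p,M=tool() if frm is None else frm
    T=Rdown(phi); w=R.from_matrix(M.T@T).as_rotvec()
    d=np.array(target)-p
    # rotate while shifting: shift rows in the turning frame
    n=max(1,int(np.ceil(max(np.linalg.norm(d)/0.055,np.linalg.norm(w)/np.radians(3.9)))))
    if maxn: n=max(n,maxn)
    out=[];Mi=M.copy()
    for i in range(n):
        out.append(np.r_[(Mi.T@d)/n/0.06,np.degrees(w)/n/4,grip]); Mi=Mi@R.from_rotvec(w/n).as_matrix()
    print("pos",p.round(4),"n",n)
    for i in range(n): print([round(float(v),3) for v in out[i]])
E
python3 - <<'E'
from h import *
p,M=tool();print(p,M.round(3),np.degrees(np.arctan2(M[1,1],M[0,1])))
d=grab("wrist");print((M.T@(d["o"]-p)).round(4)); print((M.T@d["R"]).round(3))
E
```

```text
[0.18342396 0.54477899 0.19592362] [[-0.     0.319  0.948]
 [-0.001  0.948 -0.319]
 [-1.    -0.001 -0.   ]] 71.39108418215581
[-0.178   0.0005 -0.0838]
[[ 0.001 -0.325  0.946]
 [ 1.    -0.    -0.001]
 [ 0.     0.946  0.325]]
```

```bash
python3 - <<'E'
from h import *
go([0.42,0.40,0.22],np.radians(90),1)
E
```

```text
pos [0.1835 0.5448 0.196 ] n 6
[-0.067, -0.172, 0.751, -0.775, -0.0, 0.001, 1.0]
[-0.067, -0.212, 0.741, -0.775, -0.0, 0.001, 1.0]
[-0.067, -0.252, 0.728, -0.775, -0.0, 0.001, 1.0]
[-0.067, -0.291, 0.713, -0.775, -0.0, 0.001, 1.0]
[-0.067, -0.329, 0.697, -0.775, -0.0, 0.001, 1.0]
[-0.067, -0.366, 0.678, -0.775, -0.0, 0.001, 1.0]
```

carry_out(deltas=[-0.07, -0.17, 0.75, -0.78, 0, 0, 1, -0.07, -0.21, 0.74, -0.78, 0, 0, 1, -0.07, -0.25, 0.73, -0.78, 0, 0, 1, -0.07, -0.29, 0.71, -0.78, 0, 0, 1, -0.07, -0.33, 0.7, -0.78, 0, 0, 1, -0.07, -0.37, 0.68, -0.78, 0, 0, 1, 0, 0, 0, 0, 0, 0, 1, 0, 0, 0, 0, 0, 0, 1])

```text
clock: 1.35
position: [0.4198, 0.4005, 0.2212]
ee_rot: [0.707, -0.0, 0.708, 0.0]
contact_force: [-0.3, 0.0, 0.4]
width: 0.0855
```

```bash
python3 - <<'E'
from h import *
p,M=tool();print(p,M.round(3),np.degrees(np.arctan2(M[1,1],M[0,1])))
d=grab("wrist","b1")
go([0.48,0,0.30],np.radians(90),1)
E
```

```text
[0.41982613 0.40046552 0.221214  ] [[-0.001 -0.001  1.   ]
 [ 0.     1.     0.001]
 [-1.     0.    -0.001]] 90.0626154900649
pos [0.4194 0.4008 0.2212] n 8
[-0.164, -0.835, 0.124, 0.004, -0.002, -0.0, 1.0]
[-0.164, -0.835, 0.125, 0.004, -0.002, -0.0, 1.0]
[-0.164, -0.835, 0.125, 0.004, -0.002, -0.0, 1.0]
[-0.164, -0.835, 0.125, 0.004, -0.002, -0.0, 1.0]
[-0.164, -0.835, 0.125, 0.004, -0.002, -0.0, 1.0]
[-0.164, -0.835, 0.126, 0.004, -0.002, -0.0, 1.0]
[-0.164, -0.835, 0.126, 0.004, -0.002, -0.0, 1.0]
[-0.164, -0.835, 0.126, 0.004, -0.002, -0.0, 1.0]
```

View pics/b1.png

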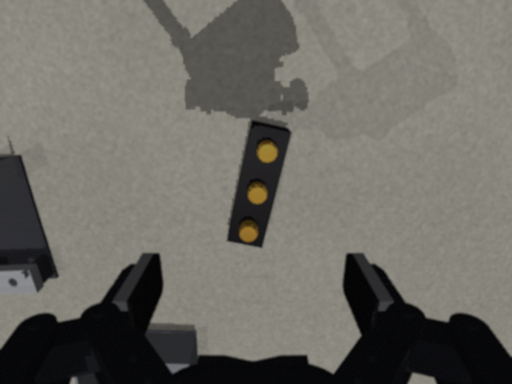

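Block with heads at (267,151), (258,193), (248,232). On the way to the rack I'll take a second view of the heads.

carry_out(deltas=[0, 0.7, -0.8, 0, 0, 0, 1, 0, 0, 0, 0, 0, 0, 1, 0, 0, 0, 0, 0, 0, 1])

```text
clock: 1.78
position: [0.3721, 0.442, 0.2215]
ee_rot: [0.707, -0.002, 0.707, 0.002]
contact_force: [0.2, 0.7, 0.6]
width: 0.0852
```

```bash
cat > heads.py <<'E'
from h import *
def heads(d):
    hsv=cv2.cvtColor(d["color"],cv2.COLOR_RGB2HSV)
    m=((hsv[...,0]>8)&(hsv[...,0]<28)&(hsv[...,1]>130)&(hsv[...,2]>60)).astype(np.uint8)
    k,l,s,c=cv2.connectedComponentsWithStats(m)
    out=[]
    for i in range(1,k):
        if s[i,4]>80:
            cn=cv2.findContours((l==i).astype(np.uint8),cv2.RETR_EXTERNAL,cv2.CHAIN_APPROX_NONE)[0][0]
            out.append((c[i],s[i].tolist(),cn.reshape(-1,2)))
    return out,m
E
python3 - <<'E'
from heads import *
import pickle
d=grab("wrist","b2");o,m=heads(d);P=cloud(d)
pickle.dump(d,open("b2.pkl","wb"))
for c,s,cn in o:
    print(c.round(1),s); q=P[s[1]:s[1]+s[3],s[0]:s[0]+s[2]].reshape(-1,3);q=q[q[:,2]>0.05];print(len(q),np.median(q,0).round(4))
print(tool()[0])
E
```

```text
[230.1 192.3] [220, 182, 21, 21, 347]
294 [0.4094 0.4168 0.056 ]
[221.9 231. ] [212, 222, 20, 19, 308]
277 [0.4581 0.4063 0.056 ]
[214.5 266.6] [206, 259, 19, 16, 252]
245 [0.5068 0.3954 0.0562]
[0.37271964 0.44159885 0.22145778]
```

View pics/b2.png

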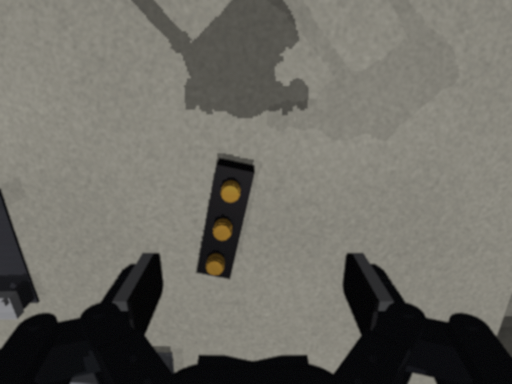

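Heads in view at (230,192), (222,231), (214,266). The depth gives tops at z 0.056, matching the text, at 50 mm spacing. Next the rack.

carry_out(deltas=[-0.2, -0.85, 0.2, 0, 0, 0, 1, -0.2, -0.85, 0.2, 0, 0, 0, 1, -0.2, -0.85, 0.2, 0, 0, 0, 1, -0.2, -0.85, 0.2, 0, 0, 0, 1, -0.2, -0.85, 0.2, 0, 0, 0, 1, -0.2, -0.85, 0.2, 0, 0, 0, 1, -0.1, -0.85, 0.2, 0, 0, 0, 1, 0, -0.85, 0.2, 0, 0, 0, 1, 0, -0.5, 0.2, 0, 0, 0, 1, 0, 0, 0, 0, 0, 0, 1])

```text
clock: 3.08
position: [0.4827, 0.0009, 0.2991]
ee_rot: [0.707, 0.001, 0.707, -0.001]
contact_force: [-0.4, 0.2, 0.0]
width: 0.0852
```

```bash
python3 - <<'E'
from h import *
import pickle
d=grab("wrist","r1");pickle.dump(d,open("r1.pkl","wb"));print(tool()[0])
E
```

```text
[0.48206143 0.00250153 0.29915929]
```

View pics/r1.png

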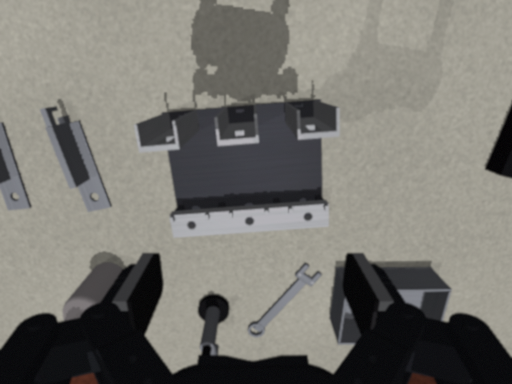

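The rack is in full view: beam holes at about (192,225), (249,221), (308,217), upright tops at rows 130–150, and both runners at the left. Measuring holes and upright tops.

```bash
cat > rack.py <<'E'
from h import *
def fit(d,box=(0.4,0.7,-0.15,0.15)):
    P=cloud(d);g=cv2.cvtColor(d["color"],cv2.COLOR_RGB2GRAY)
    z=P[...,2];reg=(P[...,0]>box[0])&(P[...,0]<box[1])&(P[...,1]>box[2])&(P[...,1]<box[3])
    beam=reg&(abs(z-0.05)<0.004)
    beam=beam&(P[...,0]>0.54)
    print("beam z",np.median(z[beam]),beam.sum())
    bm=beam.astype(np.uint8)
    hull=cv2.convexHull(np.argwhere(bm)[:,::-1].astype(np.int32).copy())
    hm=np.zeros_like(bm);cv2.fillConvexPoly(hm,hull,1)
    print("beam rect",cv2.minAreaRect(onplane(d,np.argwhere(bm)[:,::-1].astype(float),0.05)[:,:2].astype(np.float32)))
    thr=0.6*np.median(g[beam])
    dk=((g<thr)&(hm>0)).astype(np.uint8)
    k,l,s,c=cv2.connectedComponentsWithStats(dk)
    hs=[]
    for i in range(1,k):
        if s[i,4]>=25 and max(s[i,2:4])<25:
            w=np.clip(np.median(g[beam])-g.astype(float),0,None)*cv2.dilate((l==i).astype(np.uint8),np.ones((3,3)))
            v,u=np.indices(g.shape);cc=np.array([(u*w).sum(),(v*w).sum()])/w.sum()
            print("hole",cc.round(1),s[i].tolist(),onplane(d,cc,0.05)[0].round(4));hs.append(onplane(d,cc,0.05)[0])
    top=(reg&(abs(z-0.14)<0.004)).astype(np.uint8)
    k,l,s,c=cv2.connectedComponentsWithStats(top)
    print("top z",np.median(z[top>0]))
    for i in range(1,k):
        if s[i,4]>20:
            q=onplane(d,np.argwhere(l==i)[:,::-1].astype(float),0.14);print("top",s[i].tolist(),q[:,:2].min(0).round(4),q[:,:2].max(0).round(4),q[:,:2].mean(0).round(4),cv2.minAreaRect(q[:,:2].astype(np.float32)))
    return hs
E
python3 - <<'E'
from rack import *
import pickle
d=pickle.load(open("r1.pkl","rb"));fit(d)
big(d,"r1b",(120,80,360,250),3)
E
```

```text
beam z 0.05022611912977687 3493
beam rect ((0.5919890999794006, -0.005107864737510681), (0.03860951215028763, 0.2304428517818451), 4.465794563293457)
hole [307.6 216.2] [304, 213, 8, 7, 42] [0.5864 0.0803 0.05  ]
hole [249.  220.6] [246, 218, 7, 7, 39] [ 0.5932 -0.0045  0.05  ]
hole [191.1 224.7] [188, 222, 7, 7, 39] [ 0.5995 -0.0893  0.05  ]
top z 0.14012467590996625
top [297, 107, 42, 32, 421] [0.4254 0.0469] [0.4574 0.0912] [0.4477 0.0697] ((0.4417400658130646, 0.06857217848300934), (0.030159585177898407, 0.04321661219000816), 4.039346694946289)
top [214, 113, 45, 33, 413] [ 0.4315 -0.0386] [0.4647 0.0069] [ 0.4545 -0.0156] ((0.4480813443660736, -0.015659354627132416), (0.03051653876900673, 0.04415230080485344), 4.379489898681641)
top [134, 121, 46, 32, 427] [ 0.4391 -0.1234] [ 0.4716 -0.0769] [ 0.4604 -0.1001] ((0.45531630516052246, -0.10006995499134064), (0.029945040121674538, 0.04557967931032181), 3.6491353511810303)
```

View pics/r1b.png

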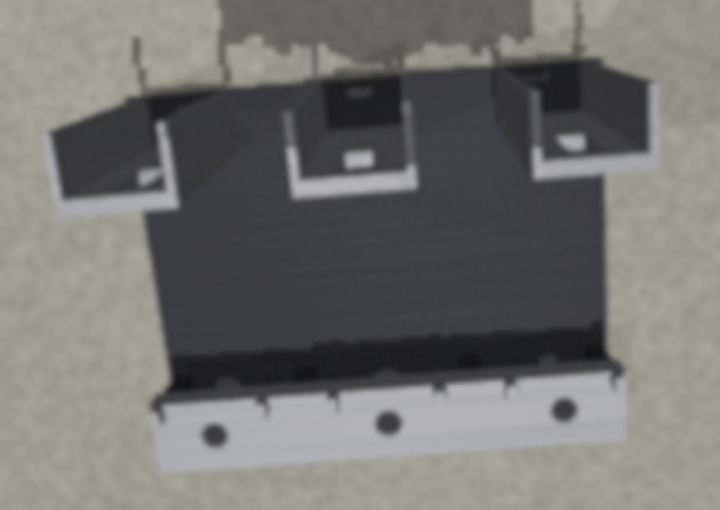

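Rack: hole spacing 170 mm as specified; yaw 0.077 rad; origin ≈ (0.4634, −0.0145). The upright tops agree with that. Now the runners.

```bash
python3 - <<'E'
from h import *
go([0.45,-0.31,0.25],np.radians(90),1)
E
```

```text
pos [0.4821 0.0025 0.2992] n 6
[0.136, -0.868, -0.088, -0.003, -0.002, -0.001, 1.0]
[0.136, -0.868, -0.088, -0.003, -0.002, -0.001, 1.0]
[0.136, -0.868, -0.088, -0.003, -0.002, -0.001, 1.0]
[0.136, -0.868, -0.088, -0.003, -0.002, -0.001, 1.0]
[0.136, -0.868, -0.089, -0.003, -0.002, -0.001, 1.0]
[0.136, -0.868, -0.089, -0.003, -0.002, -0.001, 1.0]
```

carry_out(deltas=[0.14, -0.87, -0.09, 0, 0, 0, 1, 0.14, -0.87, -0.09, 0, 0, 0, 1, 0.14, -0.87, -0.09, 0, 0, 0, 1, 0.14, -0.87, -0.09, 0, 0, 0, 1, 0.14, -0.87, -0.09, 0, 0, 0, 1, 0.14, -0.87, -0.09, 0, 0, 0, 1, 0, 0, 0, 0, 0, 0, 1, 0, 0, 0, 0, 0, 0, 1])

```text
clock: 4.12
position: [0.4504, -0.3082, 0.2489]
ee_rot: [0.707, -0.0, 0.707, 0.001]
contact_force: [0.4, 0.0, 0.7]
width: 0.0854
```

```bash
cat > run.py <<'E'
from h import *
# web top at z~48, flange upper face at z 5 ; hole as dark/other blob
def runners(d,zoff=0,box=(0.3,0.65,-0.55,-0.15)):
    P=cloud(d);z=P[...,2]-zoff;reg=(P[...,0]>box[0])&(P[...,0]<box[1])&(P[...,1]>box[2])&(P[...,1]<box[3])
    web=(reg&(abs(z-0.047)<0.005)).astype(np.uint8)
    k,l,s,c=cv2.connectedComponentsWithStats(web);res=[]
    for i in range(1,k):
        if s[i,4]<60: continue
        uv=np.argwhere(l==i)[:,::-1].astype(float)
        zt=np.median(P[l==i][:,2]); q=onplane(d,uv,zt)[:,:2]
        (cx,cy),(w,h),a=cv2.minAreaRect(q.astype(np.float32))
        mu=q.mean(0);U,S,V=np.linalg.svd(q-mu,full_matrices=False);ax=V[0]*np.sign(V[0,0])
        t=(q-mu)@ax;n=(q-mu)@np.array([-ax[1],ax[0]])
        body=t>t.min()+0.03
        ce=[ ]
        A=np.c_[t[body],np.ones(body.sum())]; k1=np.linalg.lstsq(A,n[body],rcond=None)[0]
        print("web z",zt.round(4),"mu",mu.round(4),"yaw",np.arctan2(ax[1],ax[0]).round(4),"len",(t.max()-t.min()).round(4),"wid",min(w,h),"ends",(mu+ax*t.min()).round(4),(mu+ax*t.max()).round(4),"slope",k1.round(4), s[i].tolist())
        res.append((mu,ax,t.min(),t.max(),s[i]))
    return res
E
python3 - <<'E'
from run import *
d=grab("wrist","u1");runners(d);print(tool()[0])
E
```

```text
web z 0.048 mu [ 0.484  -0.3951] yaw 0.1057 len 0.1158 wid 0.011724705807864666 ends [ 0.4264 -0.4012] [ 0.5416 -0.389 ] slope [ 0.0019 -0.    ] [171, 133, 23, 90, 793]
web z 0.048 mu [ 0.4853 -0.27  ] yaw 0.2135 len 0.1162 wid 0.010087498463690281 ends [ 0.4291 -0.2822] [ 0.5426 -0.2576] slope [-0.0004  0.    ] [271, 135, 24, 89, 696]
[ 0.45057593 -0.30795674  0.24922047]
```

View pics/u1.png

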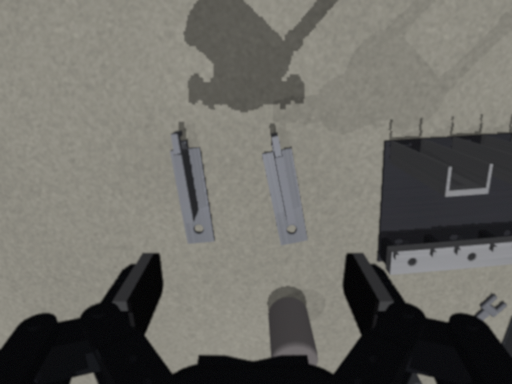

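Runners lie at about (275,195) and (192,195) in the wrist view, holes at (291,229) and (199,229). I'll refine the holes by ray onto z = 5 mm and cross-check.

```bash
python3 - <<'E'
from run import *
d=grab("wrist");rs=runners(d);P=cloud(d);g=cv2.cvtColor(d["color"],cv2.COLOR_RGB2GRAY).astype(float)
for mu,ax,t0,t1,s in rs:
    o=mu+ax*(t1-0.040); e=o+ax*0.07; uv=proj(d,[e[0],e[1],0.005])[0]
    print("origin",o.round(4),"eye pred",e.round(4),uv.round(1))
    u,v=uv.astype(int);pt=g[v-14:v+15,u-14:u+15];
    big(d,f"eye{u}",(u-30,v-30,u+31,v+31),8)
    print(P[v-12:v+13:3,u-12:u+13:3,2].round(3))
E
```

```text
web z 0.0479 mu [ 0.4838 -0.3952] yaw 0.1029 len 0.1165 wid 0.01201687566936016 ends [ 0.4259 -0.4011] [ 0.5418 -0.3892] slope [ 0.0024 -0.    ] [171, 132, 23, 91, 790]
web z 0.0479 mu [ 0.4854 -0.2699] yaw 0.2133 len 0.1162 wid 0.010103981010615826 ends [ 0.4292 -0.2821] [ 0.5428 -0.2575] slope [-0.001  0.   ] [271, 135, 24, 89, 698]
origin [ 0.502  -0.3933] eye pred [ 0.5716 -0.3861] [198.2 228.3]
[[ 0.048  0.05   0.046  0.032  0.005  0.004  0.005  0.005  0.002]
 [ 0.049  0.049  0.048  0.005  0.005  0.006  0.006  0.007  0.006]
 [ 0.048  0.049  0.005  0.006  0.006  0.005  0.005  0.005  0.005]
 [ 0.005  0.005  0.004 -0.     0.002 -0.001  0.004  0.006  0.006]
 [ 0.006  0.006  0.004  0.001  0.    -0.001  0.005  0.005  0.005]
 [ 0.005  0.006  0.007  0.005  0.001  0.003  0.006  0.005  0.005]
 [ 0.005  0.006  0.004  0.006  0.006  0.006  0.007  0.004  0.006]
 [ 0.007  0.007  0.005  0.006  0.006  0.005  0.006  0.005  0.006]
 [ 0.001  0.004  0.004  0.005  0.006  0.006  0.005  0.005  0.005]]
origin [ 0.5037 -0.266 ] eye pred [ 0.5721 -0.2512] [291.1 228.9]
[[ 0.005  0.005  0.005  0.048  0.048  0.006  0.004  0.005  0.   ]
 [ 0.005  0.006  0.005  0.048  0.049  0.049  0.005  0.005  0.005]
 [ 0.006  0.006  0.005  0.049  0.047  0.05   0.004  0.006  0.005]
 [ 0.005  0.006  0.006  0.006  0.001  0.005  0.005  0.005  0.006]
 [ 0.005  0.006  0.006 -0.    -0.001  0.001  0.006  0.006  0.006]
 [ 0.006  0.007  0.005  0.001 -0.001  0.002  0.005  0.005  0.005]
 [ 0.005  0.006  0.005  0.005  0.005  0.006  0.006  0.004  0.004]
 [ 0.005  0.005  0.006  0.007  0.005  0.004  0.005  0.005  0.006]
 [-0.     0.004  0.003  0.004  0.006  0.003  0.006  0.005  0.005]]
```

```bash
ls pics
```

```text
a_scene.png
a_side.png
a_wrist.png
b1.png
b2.png
eye198.png
eye291.png
r1.png
r1b.png
scene_r.png
side_r.png
u1.png
```

```bash
python3 - <<'E'
from h import *
go([0.4988,-0.2671,0.11],np.radians(90)+0.2133,1)
E
```

```text
pos [ 0.4507 -0.3079  0.2494] n 4
[0.581, 0.169, 0.201, -0.751, 0.002, -0.002, 1.0]
[0.581, 0.158, 0.209, -0.751, 0.002, -0.002, 1.0]
[0.581, 0.147, 0.218, -0.751, 0.002, -0.002, 1.0]
[0.581, 0.136, 0.225, -0.751, 0.002, -0.002, 1.0]
```

carry_out(deltas=[0.58, 0.17, 0.2, -0.75, 0, 0, 1, 0.58, 0.16, 0.21, -0.75, 0, 0, 1, 0.58, 0.15, 0.22, -0.75, 0, 0, 1, 0.58, 0.14, 0.22, -0.75, 0, 0, 1, 0, 0, 0, 0, 0, 0, 1, 0, 0, 0, 0, 0, 0, 1])

```text
clock: 4.97
position: [0.499, -0.2683, 0.1114]
ee_rot: [0.704, -0.075, 0.703, 0.074]
contact_force: [1.0, 0.4, 0.3]
width: 0.0854
```

```bash
python3 - <<'E'
from run import *
d=grab("wrist","u2")
runners(d)
p,M=tool();print(p,st()["qpos"].round(2))
go([0.4988,-0.2671,0.014],np.radians(90)+0.2133,1)
E
```

```text
web z 0.0479 mu [ 0.4828 -0.3942] yaw 0.1026 len 0.1155 wid 0.01387111283838749 ends [ 0.427 -0.4  ] [ 0.5419 -0.3881] slope [ 0.0042 -0.0001] [86, 61, 22, 149, 2274]
web z 0.0481 mu [ 0.4851 -0.27  ] yaw 0.2155 len 0.1145 wid 0.009900107979774475 ends [ 0.4307 -0.2819] [ 0.5426 -0.2574] slope [ 0.0017 -0.    ] [248, 100, 13, 142, 1756]
[ 0.49914817 -0.26888839  0.11176905] [-0.62  0.32  1.66 -0.    1.16 -2.4 ]
pos [ 0.4991 -0.2689  0.1118] n 2
[0.815, 0.017, -0.001, -0.013, 0.015, 0.019, 1.0]
[0.815, 0.016, -0.001, -0.013, 0.015, 0.019, 1.0]
```

View pics/u2.png

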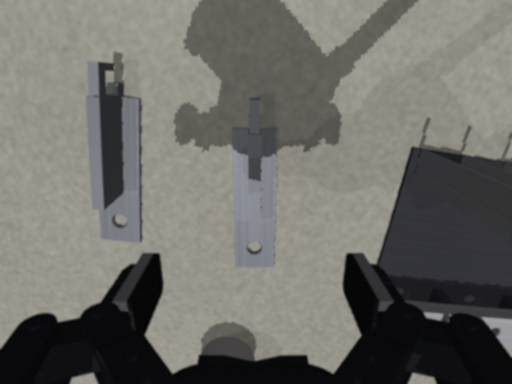

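Runner centred between the jaws (column ~255, image centre 252). Going down, then closing at 80 N.

carry_out(deltas=[0.5, 0.02, 0, 0, 0, 0, 1, 0.5, 0, 0, 0, 0, 0, 1, 0.4, 0, 0, 0, 0, 0, 1, 0.22, 0, 0, 0, 0, 0, 1, 0, 0, 0, 0, 0, 0, 1, 0, 0, 0, 0, 0, 0, 1])

```text
clock: 5.78
position: [0.4989, -0.268, 0.0139]
ee_rot: [0.704, -0.075, 0.702, 0.074]
contact_force: [-0.2, 0.3, 0.4]
width: 0.0854
```

carry_out(deltas=[0, 0, 0, 0, 0, 0, -1, 0, 0, 0, 0, 0, 0, -1, 0, 0, 0, 0, 0, 0, -1, 0, 0, 0, 0, 0, 0, -1, 0, 0, 0, 0, 0, 0, -1, 0, 0, 0, 0, 0, 0, -1, 0, 0, 0, 0, 0, 0, -1, 0, 0, 0, 0, 0, 0, -1], newtons=80)

```text
clock: 6.78
position: [0.4984, -0.2675, 0.013]
ee_rot: [0.703, -0.075, 0.703, 0.074]
contact_force: [0.0, 0.5, 5.2]
width: -0.0001
```

carry_out(deltas=[-0.4, 0, 0, 0, 0, 0, -1, -0.6, 0, 0, 0, 0, 0, -1, -0.6, 0, 0, 0, 0, 0, -1, -0.6, 0, 0, 0, 0, 0, -1, -0.5, 0, 0, 0, 0, 0, -1, 0, 0, 0, 0, 0, 0, -1, 0, 0, 0, 0, 0, 0, -1])

```text
clock: 7.65
position: [0.4971, -0.2665, 0.1732]
ee_rot: [0.703, -0.074, 0.704, 0.075]
contact_force: [0.0, 0.1, -1.0]
width: 0.0
```

```bash
python3 - <<'E'
from run import *
d=grab("wrist","u3")
s=st();print(s["position"],s["contact_force"],s["moment"],s["width"])
P=cloud(d);print(np.nanmedian(P[100:110,250:260,2]))
E
```

```text
[ 0.49693807 -0.26640247  0.17278581] [ 0.34739504 -0.5042254  -0.08596592] [ 0.02232794 -0.03216096 -0.0143103 ] -0.00018493047990948683
0.045786719149293914
```

View pics/u3.png

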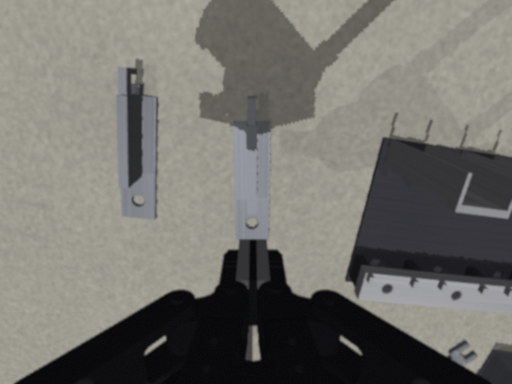

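The fingers shut to 0: nothing was grasped. I'll measure where the runner is now and why.

```bash
python3 - <<'E'
from run import *
d=grab("wrist");runners(d)
d2=grab("side","u3side");big(d2,"u3sb",(230,60,390,200),4);runners(d2)
d3=grab("scene");big(d3,"u3sc",(150,80,320,220),4);runners(d3)
E
```

```text
web z 0.0479 mu [ 0.4832 -0.3945] yaw 0.1041 len 0.1147 wid 0.013009149581193924 ends [ 0.4275 -0.4003] [ 0.5416 -0.3884] slope [ 0.0033 -0.0001] [115, 67, 15, 122, 1434]
web z 0.048 mu [ 0.4853 -0.2697] yaw 0.2141 len 0.1145 wid 0.0099340146407485 ends [ 0.4305 -0.2817] [ 0.5424 -0.2573] slope [ 0.0026 -0.0001] [246, 98, 11, 117, 1205]
web z 0.0477 mu [ 0.4911 -0.3949] yaw 0.0917 len 0.113 wid 0.027369776740670204 ends [ 0.4307 -0.4004] [ 0.5433 -0.3901] slope [-0.0059  0.0002] [303, 118, 35, 6, 124]
web z 0.0483 mu [ 0.4894 -0.2684] yaw 0.2141 len 0.1125 wid 0.021454496309161186 ends [ 0.4322 -0.2809] [ 0.5422 -0.2569] slope [ 0.0057 -0.0002] [298, 140, 37, 5, 139]
web z 0.0478 mu [ 0.4922 -0.3939] yaw 0.1092 len 0.1181 wid 0.015886569395661354 ends [ 0.4288 -0.4008] [ 0.5462 -0.3879] slope [-0.0067  0.0001] [185, 121, 20, 21, 87]
web z 0.0475 mu [ 0.492  -0.2674] yaw 0.2191 len 0.1157 wid 0.014182490296661854 ends [ 0.4328 -0.2806] [ 0.5457 -0.2555] slope [ 0.0181 -0.0004] [213, 135, 17, 23, 86]
```

View pics/u3sb.png

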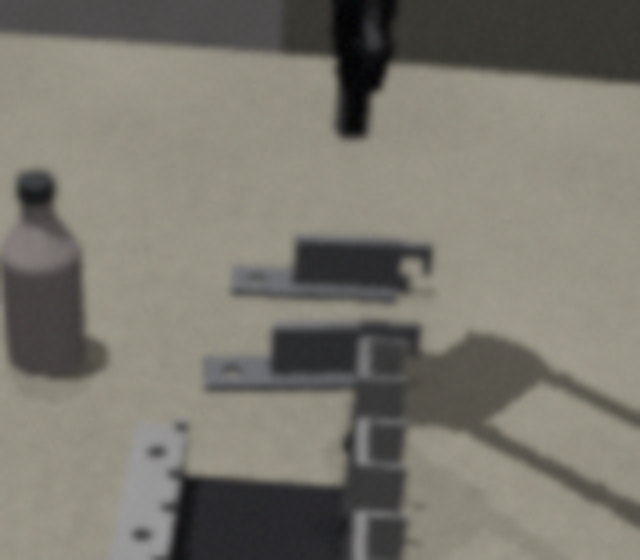

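View pics/u3sc.png

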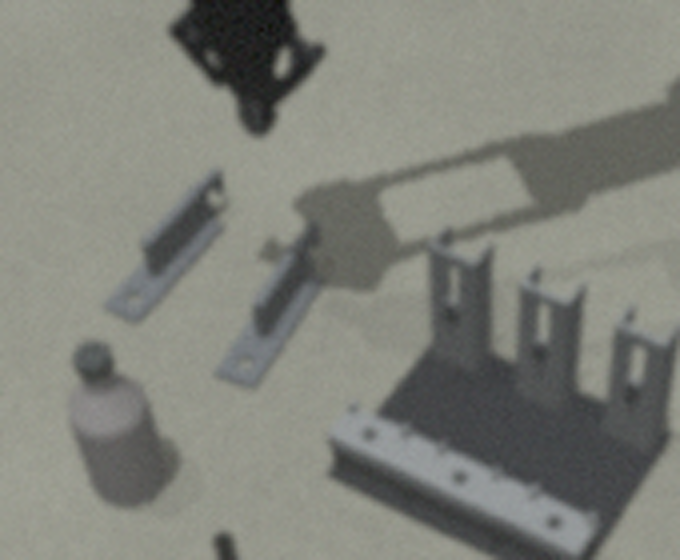

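```bash
python3 - <<'E'
from run import *
print(tool()[0], st()["width"])
for n in ["side","scene","wrist"]:
    d=grab(n);P=cloud(d)
    p=tool()[0]
    m=(abs(P[...,0]-p[0])<0.05)&(abs(P[...,1]-p[1])<0.06)&(P[...,2]>0.1)&(P[...,2]<0.3)
    Q=P[m];print(n,len(Q),"min z",np.nanmin(Q[:,2]) if len(Q) else None)
    q=Q[Q[:,2]<Q[:,2].min()+0.02];print(q.min(0).round(3),q.max(0).round(3))
    print("proj tcp",proj(d,[p])[0].round(1))
E
```

```text
[ 0.4972524  -0.26666998  0.17309283] -0.00013624308816710887
side 293 min z 0.20961515090944738
[ 0.487 -0.27   0.21 ] [ 0.51  -0.253  0.229]
proj tcp [316.2 105.3]
scene 385 min z 0.21067892720319936
[ 0.491 -0.28   0.211] [ 0.51  -0.251  0.231]
proj tcp [215.9 120.1]
wrist 32065 min z 0.2113776825221718
[ 0.485 -0.281  0.211] [ 0.494 -0.255  0.231]
proj tcp [251.8 224.9]
```

All three cameras put the lowest finger point at z ≈ 0.210 while the reported TCP z is 0.173. So the physical tips end about 37 mm short of the reported TCP, which explains the empty close just above the web. I'll trust the observed tip offset. I'll open and descend in stages, watching the force.

```bash
python3 - <<'E'
from h import *
go([0.4988,-0.2671,0.03],np.radians(90)+0.2133,1)
E
```

```text
pos [ 0.4977 -0.267   0.1738] n 3
[0.799, -0.003, 0.007, -0.009, -0.004, -0.005, 1.0]
[0.799, -0.002, 0.006, -0.009, -0.004, -0.005, 1.0]
[0.799, -0.002, 0.006, -0.009, -0.004, -0.005, 1.0]
```

carry_out(deltas=[0, 0, 0, 0, 0, 0, 1, 0, 0, 0, 0, 0, 0, 1, 0.5, 0, 0.03, 0, 0, 0, 1, 0.5, 0, 0, 0, 0, 0, 1, 0.5, 0, 0, 0, 0, 0, 1, 0.5, 0, 0, 0, 0, 0, 1, 0.4, 0, 0, 0, 0, 0, 1, 0, 0, 0, 0, 0, 0, 1, 0, 0, 0, 0, 0, 0, 1])

```text
clock: 9.12
position: [0.5005, -0.2673, 0.0315]
ee_rot: [0.704, -0.075, 0.703, 0.074]
contact_force: [0.2, -0.4, 0.1]
width: 0.0855
```

```bash
python3 - <<'E'
from run import *
p=tool()[0];print(p,st()["width"])
for n in ["side","scene","wrist"]:
    d=grab(n,"u4"+n);P=cloud(d)
    m=(abs(P[...,0]-p[0])<0.03)&(abs(P[...,1]-p[1])<0.07)&(P[...,2]>0.052)&(P[...,2]<0.2)
    Q=P[m];print(n,len(Q),"min z",np.nanmin(Q[:,2]))
    q=Q[Q[:,2]<Q[:,2].min()+0.02];print(q.min(0).round(3),q.max(0).round(3))
    if n=="side":big(d,"u4s",(230,60,390,200),4)
E
```

```text
[ 0.50045786 -0.26729132  0.03145087] 0.08554310577978691
side 440 min z 0.05242692897997192
[ 0.518 -0.26   0.052] [ 0.518 -0.26   0.052]
scene 585 min z 0.052975866964657725
[ 0.505 -0.268  0.053] [ 0.505 -0.268  0.053]
wrist 29600 min z 0.08013941671394373
[ 0.479 -0.324  0.08 ] [ 0.521 -0.213  0.1  ]
```

View pics/u4s.png

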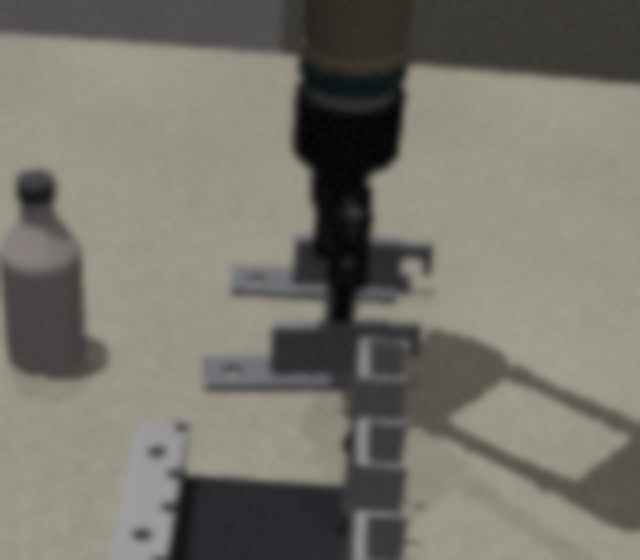

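View pics/u4wrist.png

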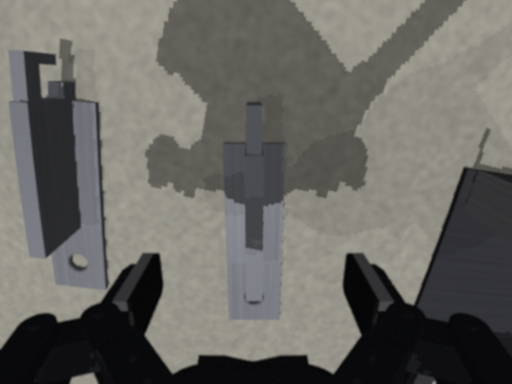

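Open tips sit at z 0.080 for a reported 0.0315, which is consistent. Descending 55 mm more, in small rows.

carry_out(deltas=[0.3, 0, -0.02, 0, 0, 0, 1, 0.3, 0, 0, 0, 0, 0, 1, 0.2, 0, 0, 0, 0, 0, 1, 0.12, 0, 0, 0, 0, 0, 1, 0, 0, 0, 0, 0, 0, 1, 0, 0, 0, 0, 0, 0, 1])

```text
clock: 10.02
position: [0.499, -0.2674, -0.0241]
ee_rot: [0.703, -0.075, 0.703, 0.074]
contact_force: [-0.4, 0.5, -0.2]
width: 0.0853
```

carry_out(deltas=[0, 0, 0, 0, 0, 0, -1, 0, 0, 0, 0, 0, 0, -1, 0, 0, 0, 0, 0, 0, -1, 0, 0, 0, 0, 0, 0, -1, 0, 0, 0, 0, 0, 0, -1, 0, 0, 0, 0, 0, 0, -1, 0, 0, 0, 0, 0, 0, -1], newtons=80)

```text
clock: 10.9
position: [0.4987, -0.2672, -0.0245]
ee_rot: [0.703, -0.075, 0.703, 0.075]
contact_force: [0.3, -1.6, 2.4]
width: 0.0091
```

Grasped (width 9 mm). Lifting, then to the pre-insertion point in front of upright 0, high.

carry_out(deltas=[-0.4, 0, 0, 0, 0, 0, -1, -0.7, 0, 0, 0, 0, 0, -1, -0.8, 0, 0, 0, 0, 0, -1, -0.7, 0, 0, 0, 0, 0, -1, 0, 0, 0, 0, 0, 0, -1])

```text
clock: 11.52
position: [0.5004, -0.2682, 0.1342]
ee_rot: [0.705, -0.076, 0.701, 0.073]
contact_force: [0.6, -0.2, -3.8]
width: 0.0094
```

```bash
cat >> h.py <<'E'
O=np.array([0.4634,-0.0145]);YAW=0.0771
AX=np.array([np.cos(YAW),np.sin(YAW)]);AY=np.array([-AX[1],AX[0]])
def rk(x,y,z=0): return np.r_[O+AX*x+AY*y,z]
def torack(P):
    P=np.asarray(P);q=P[...,:2]-O;return np.stack([q@AX,q@AY,P[...,2]],-1)
E
python3 - <<'E'
from h import *
s=st();print(s["position"],s["contact_force"],s["moment"],s["width"])
d=grab("wrist","u5")
go(rk(0.060+0.050-0.005,-0.085,0.135),np.radians(90)+YAW,-1)
E
```

```text
[ 0.50044104 -0.26820577  0.13417479] [ 0.63241759 -0.23462859 -3.77462947] [0.01041236 0.04781891 0.00831744] 0.00937028853435339
pos [ 0.4987 -0.2671  0.1317] n 4
[-0.014, 0.65, 0.463, 0.481, 0.004, 0.003, -1.0]
[-0.014, 0.666, 0.441, 0.481, 0.004, 0.003, -1.0]
[-0.014, 0.68, 0.418, 0.481, 0.004, 0.003, -1.0]
[-0.014, 0.694, 0.395, 0.481, 0.004, 0.003, -1.0]
```

View pics/u5.png

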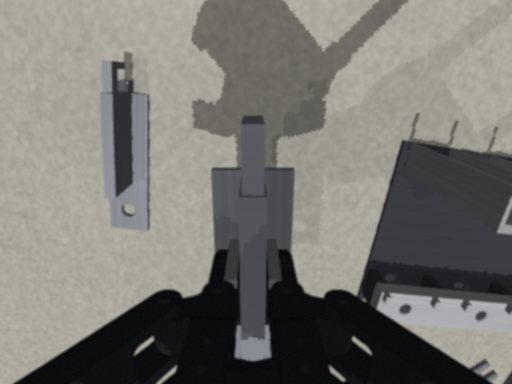

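The runner is held level and straight in the jaws (hook at (252,120), web down the centre). Moving over.

carry_out(deltas=[-0.02, 0.65, 0.46, 0.48, 0, 0, -1, -0.02, 0.67, 0.44, 0.48, 0, 0, -1, -0.02, 0.68, 0.42, 0.48, 0, 0, -1, -0.02, 0.69, 0.4, 0.48, 0, 0, -1, 0, 0, 0, 0, 0, 0, -1, 0, 0, 0, 0, 0, 0, -1])

```text
clock: 12.32
position: [0.5729, -0.0909, 0.1338]
ee_rot: [0.705, -0.027, 0.708, 0.028]
contact_force: [-0.7, 0.3, -2.7]
width: 0.0088
```

```bash
cat > held.py <<'E'
from h import *
def held(d,verbose=True):
    """runner in hand: web-top points (z band near top), in rack frame; flange points"""
    P=cloud(d);Q=torack(P);p,M=tool()
    zt=p[2]+0.0245+0.048   # expected web top
    t=torack(p[None])[0]
    m=(abs(Q[...,2]-zt)<0.008)&(abs(Q[...,1]-t[1])<0.012)&(Q[...,0]<t[0]-0.012)&(Q[...,0]>t[0]-0.085)
    q=Q[m]; z=np.median(q[:,2])
    k=np.polyfit(q[:,0],q[:,1],1);kz=np.polyfit(q[:,0],q[:,2],1)
    print("tool rack",t.round(4),"n",len(q),"web top z",round(float(z),4),"x min/max",q[:,0].min().round(4),q[:,0].max().round(4),"y mid",((q[:,1].min()+q[:,1].max())/2).round(4),"slope y/x",k[0].round(4),"slope z/x",kz[0].round(4),"y@tip",np.polyval(k,q[:,0].min()).round(4))
    hk=q[q[:,0]<q[:,0].min()+0.015];print("hook y range",hk[:,1].min().round(4),hk[:,1].max().round(4),"mean",hk[:,1].mean().round(4),"z",np.median(hk[:,2]).round(4))
    return q
E
python3 - <<'E'
from held import *
s=st();print(s["position"],s["contact_force"])
d=grab("wrist","v1");held(d)
p,M=tool();print(np.arctan2(M[1,1],M[0,1])-np.pi/2)
E
```

```text
[ 0.57288658 -0.09091495  0.13383471] [-0.68063778  0.33996674 -2.67177319]
tool rack [ 0.1034 -0.0852  0.1343] n 4049 web top z 0.2061 x min/max 0.0335 0.0914 y mid -0.0852 slope y/x -0.0062 slope z/x 0.0597 y@tip -0.0842
hook y range -0.0883 -0.0803 mean -0.0843 z 0.2048
0.07719916821249129
```

View pics/v1.png

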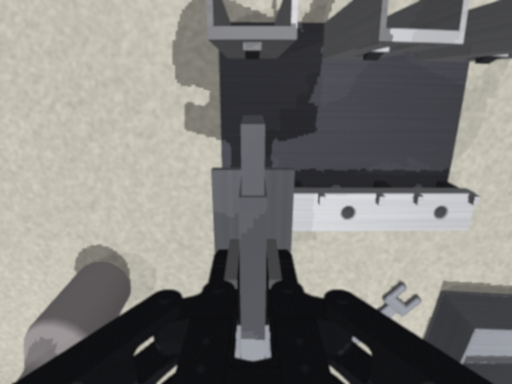

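```bash
python3 - <<'E'
from held import *
d=grab("wrist");q=held(d)
w=q[(q[:,0]>0.0605)&(q[:,0]<0.088)];k=np.polyfit(w[:,0],w[:,2],1);ky=np.polyfit(w[:,0],w[:,1],1);print("web z slope",k, "y slope",ky[0],np.median(w[:,1]),w[:,1].min(),w[:,1].max())
Q=torack(cloud(d));m=(abs(Q[...,2]-0.14)<0.004)&(Q[...,0]>-0.01)&(Q[...,0]<0.003)
for a in(-.085,0):
    y=Q[m][:,1];x=Q[m][:,0];s=abs(y-a)<0.03;print(a,y[s].min(),y[s].max(),x[s].max())
p,M=tool();print(M.round(4))
E
```

```text
tool rack [ 0.1036 -0.0856  0.1348] n 4074 web top z 0.2066 x min/max 0.0336 0.0916 y mid -0.0856 slope y/x -0.0065 slope z/x 0.0628 y@tip -0.0848
hook y range -0.0888 -0.0809 mean -0.0849 z 0.2053
web z slope [-0.00425908  0.2075196 ] y slope 0.0011339633094238537 -0.08469835275044538 -0.08990414885054293 -0.07988311235240064
-0.085 -0.1066313363985153 -0.06277619397501405 0.00028798287256723786
0 -0.022605565167837023 0.023313226843590815 0.00043362598461286903
[[-2.900e-03 -7.640e-02  9.971e-01]
 [ 3.000e-04  9.971e-01  7.640e-02]
 [-1.000e+00  5.000e-04 -2.800e-03]]
```

Level, aligned, and centred on the slot within 0.5 mm. Lowering to 26 mm above the seat.

carry_out(deltas=[0.4, 0, 0, 0, 0, 0, -1, 0.5, 0, 0, 0, 0, 0, -1, 0.3, 0, 0, 0, 0, 0, -1, 0.17, 0, 0, 0, 0, 0, -1, 0, 0, 0, 0, 0, 0, -1, 0, 0, 0, 0, 0, 0, -1])

```text
clock: 13.18
position: [0.5752, -0.0916, 0.0548]
ee_rot: [0.707, -0.027, 0.706, 0.027]
contact_force: [-0.6, 0.8, -3.3]
width: 0.009
```

```bash
python3 - <<'E'
from held import *
d=grab("wrist","v2");held(d);print(st()["contact_force"])
E
```

```text
tool rack [ 0.1057 -0.0854  0.0549] n 4131 web top z 0.1269 x min/max 0.0354 0.0937 y mid -0.0855 slope y/x -0.0034 slope z/x 0.0696 y@tip -0.085
hook y range -0.089 -0.0811 mean -0.085 z 0.1255
[-0.24891433 -0.65656176 -3.62060312]
```

View pics/v2.png

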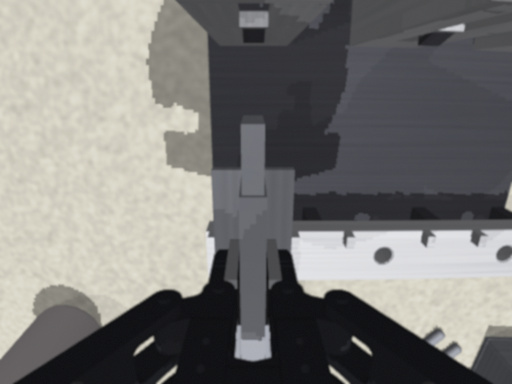

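carry_out(deltas=[0.05, 0, 0, 0, 0, 0, -1, 0, 0, -0.2, 0, 0, 0, -1, 0, 0, -0.2, 0, 0, 0, -1, 0, 0, -0.2, 0, 0, 0, -1, 0, 0, -0.1, 0, 0, 0, -1, 0, 0, 0, 0, 0, 0, -1, 0, 0, 0, 0, 0, 0, -1])

```text
clock: 14.1
position: [0.5333, -0.0945, 0.0512]
ee_rot: [0.707, -0.027, 0.706, 0.027]
contact_force: [0.2, 0.6, -2.7]
width: 0.0088
```

```bash
python3 - <<'E'
from held import *
d=grab("wrist","v3");held(d);print(st()["contact_force"],st()["moment"])
E
```

```text
tool rack [ 0.0636 -0.0851  0.0511] n 3769 web top z 0.1237 x min/max -0.0066 0.0516 y mid -0.0851 slope y/x -0.0037 slope z/x 0.0341 y@tip -0.0848
hook y range -0.097 -0.0732 mean -0.0849 z 0.1221
[-0.41335219  0.60791775 -2.05003615] [-0.02343769  0.01485475 -0.02301278]
```

View pics/v3.png

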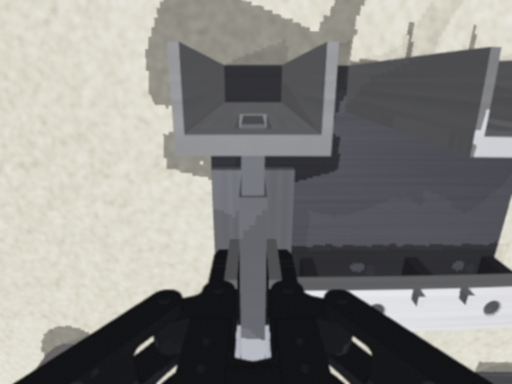

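Hook is in the slot, without contact. Another 7 mm in.

carry_out(deltas=[0, 0, -0.06, 0, 0, 0, -1, 0, 0, -0.05, 0, 0, 0, -1, 0, 0, 0, 0, 0, 0, -1, 0, 0, 0, 0, 0, 0, -1])

```text
clock: 14.65
position: [0.5261, -0.0949, 0.051]
ee_rot: [0.707, -0.027, 0.707, 0.027]
contact_force: [0.2, -0.7, -2.8]
width: 0.0087
```

```bash
python3 - <<'E'
from held import *
for i in range(3): print(torack(tool()[0]),st()["contact_force"]);grab("wrist")
E
```

```text
[ 0.05636145 -0.0849473   0.05099891] [ 0.22684166 -0.72222103 -2.79256535]
[ 0.05636144 -0.08492394  0.05098358] [ 0.90382101 -0.24543394 -3.75277837]
[ 0.05641436 -0.08493668  0.05101018] [ 0.0428668   0.15260796 -3.73160972]
```

carry_out(deltas=[0.05, 0, -0.01, 0, 0, 0, -1, 0.05, 0, 0, 0, 0, 0, -1, 0.03, 0, 0, 0, 0, 0, -1, 0, 0, 0, 0, 0, 0, -1])

```text
clock: 15.3
position: [0.5273, -0.0953, 0.0438]
ee_rot: [0.708, -0.028, 0.705, 0.027]
contact_force: [4.5, 0.3, 1.3]
width: 0.0092
```

carry_out(deltas=[0.05, 0, 0, 0, 0, 0, -1, 0, 0, 0, 0, 0, 0, -1])

```text
clock: 15.55
position: [0.5263, -0.0949, 0.0399]
ee_rot: [0.707, -0.027, 0.706, 0.027]
contact_force: [3.3, -1.3, -1.6]
width: 0.0092
```

carry_out(deltas=[0.04, 0, 0, 0, 0, 0, -1, 0, 0, 0, 0, 0, 0, -1])

```text
clock: 15.8
position: [0.526, -0.0949, 0.0374]
ee_rot: [0.707, -0.027, 0.706, 0.027]
contact_force: [6.0, 0.8, -0.9]
width: 0.009
```

carry_out(deltas=[0.06, 0, 0, 0, 0, 0, -1, 0.05, 0, 0, 0, 0, 0, -1, 0, 0, 0, 0, 0, 0, -1])

```text
clock: 16.18
position: [0.5259, -0.0948, 0.0308]
ee_rot: [0.707, -0.027, 0.706, 0.027]
contact_force: [4.8, 0.6, -0.6]
width: 0.0093
```

```bash
python3 - <<'E'
from held import *
d=grab("wrist","v4");held(d);print(torack(tool()[0]),st()["contact_force"],st()["moment"]);print(tool()[1].round(4))
E
```

```text
tool rack [ 0.0561 -0.0849  0.0309] n 3619 web top z 0.1035 x min/max -0.0142 0.0441 y mid -0.0849 slope y/x 0.0011 slope z/x 0.0763 y@tip -0.0849
hook y range -0.0969 -0.0729 mean -0.0849 z 0.1007
[ 0.05613066 -0.08491222  0.03089536] [ 2.40141241  0.46234823 -1.05632671] [0.07039475 0.66228906 0.07276599]
[[ 6.00e-04 -7.70e-02  9.97e-01]
 [ 3.00e-04  9.97e-01  7.70e-02]
 [-1.00e+00  2.00e-04  6.00e-04]]
```

carry_out(deltas=[0.04, 0, 0, 0, 0, 0, -1, 0.03, 0, 0, 0, 0, 0, -1, 0, 0, 0, 0, 0, 0, -1])

```text
clock: 16.6
position: [0.5257, -0.0949, 0.0269]
ee_rot: [0.707, -0.027, 0.706, 0.027]
contact_force: [9.1, 1.0, -2.7]
width: 0.009
```

carry_out(deltas=[0.02, 0, 0, 0, 0, 0, -1, 0, 0, 0, 0, 0, 0, -1])

```text
clock: 16.85
position: [0.5257, -0.0949, 0.0258]
ee_rot: [0.707, -0.027, 0.706, 0.027]
contact_force: [8.7, 0.2, -4.5]
width: 0.0087
```

```bash
python3 - <<'E'
from held import *
d=grab("wrist","v5");held(d);print(torack(tool()[0]),st()["contact_force"],st()["moment"])
d=grab("side");big(d,"v5s",(230,80,390,220),4)
E
```

```text
tool rack [ 0.0559 -0.085   0.0258] n 3466 web top z 0.0997 x min/max -0.0129 0.0439 y mid -0.085 slope y/x -0.0015 slope z/x 0.061 y@tip -0.0846
hook y range -0.097 -0.073 mean -0.0847 z 0.098
[ 0.05591144 -0.08499016  0.02582706] [ 8.17607869  0.69071249 -4.34910781] [ 0.13078035 -1.6447997  -0.05181453]
```

View pics/v5s.png

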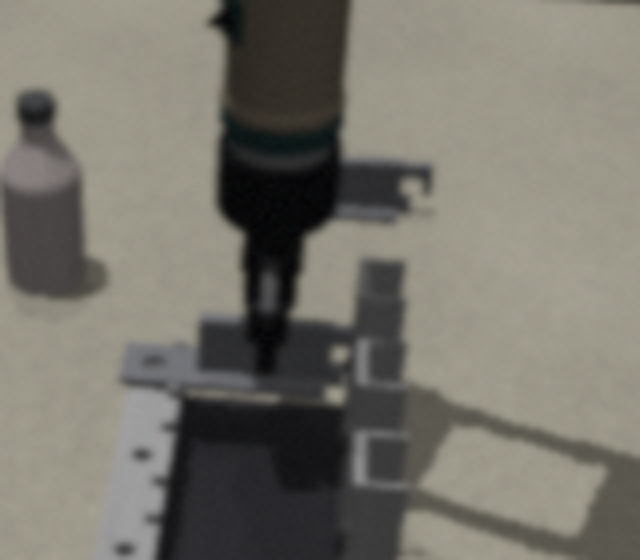

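View pics/v5.png

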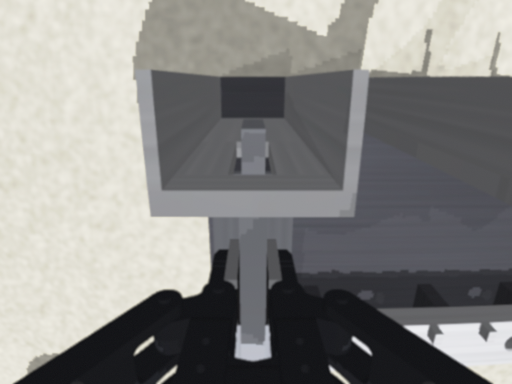

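Hook end still about 2 mm up, so not snapped yet. I'll release and press with shut fingertips over the hook end.

carry_out(deltas=[0, 0, 0, 0, 0, 0, -0.4, 0, 0, 0, 0, 0, 0, -0.4, 0, 0, 0, 0, 0, 0, -0.4, 0, 0, 0, 0, 0, 0, -0.4])

```text
clock: 17.45
position: [0.525, -0.0948, 0.0256]
ee_rot: [0.706, -0.027, 0.707, 0.027]
contact_force: [0.0, 0.1, 0.1]
width: 0.0257
```

```bash
python3 - <<'E'
from held import *
d=grab("wrist","v6");q=held(d);w=q[q[:,0]>0.0135];print("web slope",np.polyfit(w[:,0],w[:,2],1));print(torack(tool()[0]),st()["contact_force"],st()["moment"],st()["width"])
E
```

```text
tool rack [ 0.0554 -0.0849  0.0257] n 3170 web top z 0.0978 x min/max -0.0122 0.0434 y mid -0.0849 slope y/x 0.011 slope z/x 0.0375 y@tip -0.0849
hook y range -0.0968 -0.0729 mean -0.0848 z 0.0964
web slope [-0.0024848   0.09841795]
[ 0.05538308 -0.08485552  0.0256871 ] [0.51158912 0.27000519 0.92144322] [ 0.03620967 -0.03070745  0.00227493] 0.025622388852726205
```

View pics/v6.png

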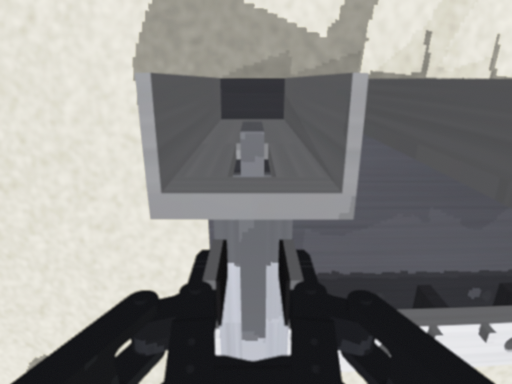

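Now it reads level at 98/96 mm, likely home. I'll still press near the hook to make sure.

carry_out(deltas=[-0.3, 0, 0, 0, 0, 0, -0.4, -0.4, 0, 0, 0, 0, 0, -0.4, -0.2, 0, 0, 0, 0, 0, -1, 0, 0, -0.25, 0, 0, 0, -1, 0, 0, -0.28, 0, 0, 0, -1, 0, 0, 0, 0, 0, 0, -1, 0, 0, 0, 0, 0, 0, -1])

```text
clock: 18.38
position: [0.4936, -0.0974, 0.0795]
ee_rot: [0.707, -0.027, 0.707, 0.027]
contact_force: [0.4, 0.9, 0.2]
width: -0.0001
```

```bash
python3 - <<'E'
from held import *
print(torack(tool()[0]),st()["contact_force"],st()["width"])
d=grab("wrist","v7")
E
```

```text
[ 0.02376463 -0.08498955  0.07952648] [0.42046157 0.90218218 0.22689005] -0.00013115506007641234
```

View pics/v7.png

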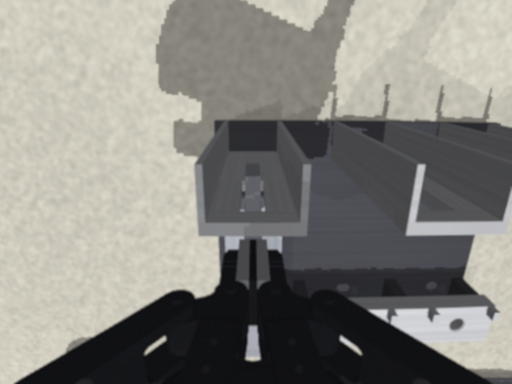

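carry_out(deltas=[0.2, 0, 0, 0, 0, 0, -1, 0.1, 0, 0, 0, 0, 0, -1, 0, 0, 0, 0, 0, 0, -1, 0, 0, 0, 0, 0, 0, -1])

```text
clock: 18.92
position: [0.4936, -0.0972, 0.0628]
ee_rot: [0.706, -0.027, 0.707, 0.027]
contact_force: [-3.0, 0.3, 12.5]
width: 0.0002
```

carry_out(deltas=[0.02, 0, 0, 0, 0, 0, -1, 0.02, 0, 0, 0, 0, 0, -1, 0, 0, 0, 0, 0, 0, -1])

```text
clock: 19.3
position: [0.4937, -0.0973, 0.0626]
ee_rot: [0.707, -0.028, 0.706, 0.027]
contact_force: [-7.7, 1.9, 27.4]
width: 0.0001
```

It held 27 N without moving, so the runner is down on its stop. Raising to look at it from above.

carry_out(deltas=[-0.3, 0, 0, 0, 0, 0, -1, -0.8, 0, 0, 0, 0, 0, -1, -0.9, 0, 0, 0, 0, 0, -1, -0.9, 0, 0.2, 0, 0, 0, 1, -0.9, 0, 0.2, 0, 0, 0, 1, 0, 0, 0, 0, 0, 0, 1, 0, 0, 0, 0, 0, 0, 1])

```text
clock: 20.18
position: [0.5172, -0.0953, 0.2861]
ee_rot: [0.706, -0.027, 0.707, 0.028]
contact_force: [0.2, 0.4, -0.6]
width: 0.0724
```

```bash
cat > chk.py <<'E'
from h import *
def seat(d,y):
    P=cloud(d);Q=torack(P);g=cv2.cvtColor(d["color"],cv2.COLOR_RGB2GRAY).astype(float)
    w=Q[(abs(Q[...,2]-0.098)<0.006)&(abs(Q[...,1]-y)<0.004)&(Q[...,0]>0.014)&(Q[...,0]<0.098)]
    print("web z",np.median(w[:,2]).round(4),"slope",np.polyfit(w[:,0],w[:,2],1)[0].round(4),"x end",w[:,0].max().round(4))
    tn=Q[(abs(Q[...,2]-0.096)<0.008)&(abs(Q[...,1]-y)<0.003)&(Q[...,0]>-0.02)&(Q[...,0]<-0.008)]
    if len(tn): print("hook behind plate z",np.median(tn[:,2]).round(4),"xmin",tn[:,0].min().round(4))
    f=Q[(abs(Q[...,2]-0.055)<0.006)&(abs(abs(Q[...,1]-y)-0.013)<0.004)&(Q[...,0]>0.105)&(Q[...,0]<0.15)]
    print("flange z",np.median(f[:,2]).round(4),"n",len(f),"slope",np.polyfit(f[:,0],f[:,2],1)[0].round(4))
    # hole
    c=proj(d,[rk(0.130,y,0.055)])[0];u,v=c.round().astype(int)
    m=np.zeros(g.shape,np.uint8);r=int(np.ceil(np.linalg.norm(proj(d,[rk(0.130,y+0.012,0.055)])[0]-c)))
    cv2.circle(m,(u,v),r,1,-1);base=np.median(g[m>0]);dk=((g<0.7*base)&(m>0))
    if dk.sum()>5:
        vv,uu=np.nonzero(dk);cc=[uu.mean(),vv.mean()];print("hole px",np.round(cc,1),"pred",c.round(1),"rack",torack(onplane(d,cc,0.055))[0].round(4),dk.sum())
    return c
E
python3 - <<'E'
from chk import *
d=grab("wrist","v8");print(tool()[0]);c=seat(d,-0.085)
u,v=c.astype(int);big(d,"v8b",(max(0,u-90),max(0,v-150),u+90,v+50),4)
E
```

```text
[ 0.51674025 -0.09518114  0.28545557]
web z 0.0982 slope 0.0001 x end 0.0975
hook behind plate z 0.0962 xmin -0.0116
flange z 0.0553 n 366 slope 0.0019
hole px [252.1 208. ] pred [252.  207.7] rack [ 0.1303 -0.0849  0.055 ] 31
```

View pics/v8b.png

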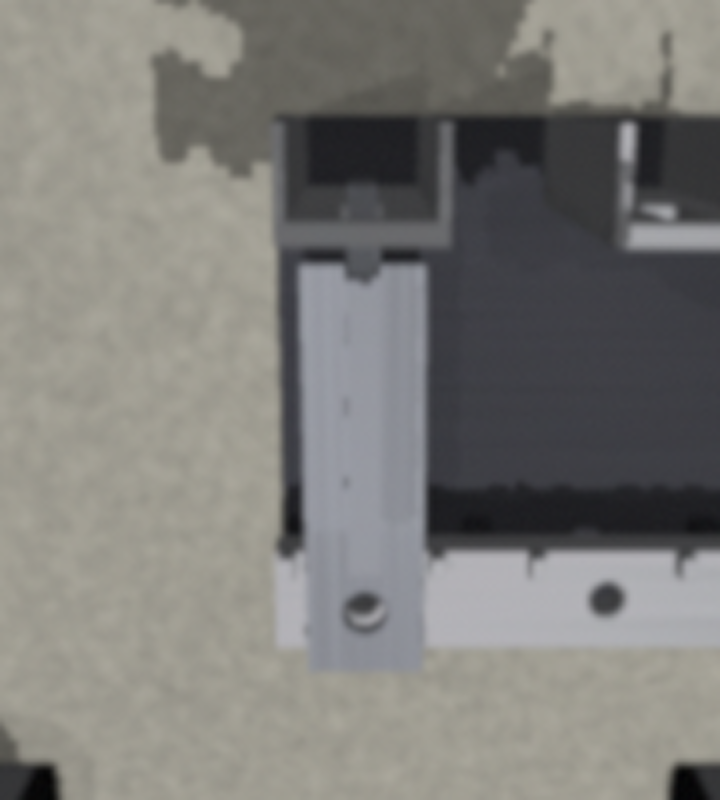

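Verified: web top 98.2 mm, flange top 55.3 mm, level, hook behind the plate at 96 mm; hole at rack (130.3, −84.9). Now a screw: go above the head at (0.409, 0.417).

```bash
python3 - <<'E'
from h import *
go([0.4094,0.4168,0.15],np.radians(90)-0.216,1)
E
```

```text
pos [ 0.5167 -0.0952  0.2855] n 10
[0.227, 0.864, -0.112, 0.42, -0.005, -0.001, 1.0]
[0.227, 0.861, -0.137, 0.42, -0.005, -0.001, 1.0]
[0.227, 0.856, -0.162, 0.42, -0.005, -0.001, 1.0]
[0.227, 0.851, -0.187, 0.42, -0.005, -0.001, 1.0]
[0.227, 0.845, -0.212, 0.42, -0.005, -0.001, 1.0]
[0.227, 0.839, -0.237, 0.42, -0.005, -0.001, 1.0]
[0.226, 0.831, -0.262, 0.42, -0.005, -0.001, 1.0]
[0.226, 0.823, -0.286, 0.42, -0.005, -0.001, 1.0]
[0.226, 0.815, -0.31, 0.42, -0.005, -0.001, 1.0]
[0.226, 0.805, -0.334, 0.42, -0.005, -0.001, 1.0]
```

carry_out(deltas=[0.1, 0.86, -0.11, 0.42, 0, 0, 1, 0.1, 0.86, -0.14, 0.42, 0, 0, 1, 0.15, 0.86, -0.16, 0.42, 0, 0, 1, 0.2, 0.85, -0.19, 0.42, 0, 0, 1, 0.25, 0.85, -0.21, 0.42, 0, 0, 1, 0.25, 0.84, -0.24, 0.42, 0, 0, 1, 0.3, 0.83, -0.26, 0.42, 0, 0, 1, 0.3, 0.82, -0.29, 0.42, 0, 0, 1, 0.3, 0.82, -0.31, 0.42, 0, 0, 1, 0.3, 0.81, -0.33, 0.42, 0, 0, 1])

```text
clock: 21.48
position: [0.409, 0.4174, 0.1497]
ee_rot: [0.702, 0.075, 0.704, -0.078]
contact_force: [1.3, -0.1, 1.1]
width: 0.085
```

carry_out(deltas=[0, 0, 0, 0, 0, 0, 1, 0, 0, 0, 0, 0, 0, 1])

```text
clock: 21.72
position: [0.4098, 0.4158, 0.1508]
ee_rot: [0.702, 0.075, 0.704, -0.077]
contact_force: [0.3, 0.0, -0.6]
width: 0.0854
```

```bash
cat >> heads.py <<'E'
def locate(d,zt=0.056):
    """head top-face centres: cloud points within 2mm of the head's top"""
    o,m=heads(d);P=cloud(d);res=[]
    for c,s,cn in o:
        x,y,w,h=s[:4];blk=P[y-3:y+h+3,x-3:x+w+3];mm=abs(blk[...,2]-zt)<0.003
        vv,uu=np.nonzero(mm)
        if len(uu)<20: continue
        zz=np.median(blk[mm][:,2]);q=onplane(d,np.c_[uu+x-3,vv+y-3],zz)
        (cx,cy),r=cv2.minEnclosingCircle(q[:,:2].astype(np.float32))
        print("head px",c.round(1),"z",zz.round(4),"mean",q[:,:2].mean(0).round(4),"circ",round(cx,4),round(cy,4),"r",round(r,4),len(uu));res.append((cx,cy))
    return res
E
python3 - <<'E'
from heads import *
d=grab("wrist","s1");p,M=tool();print(p,np.arctan2(M[1,1],M[0,1])-np.pi/2);locate(d)
E
```

```text
[0.41044224 0.4155972  0.15159969] -0.2161133167056144
head px [253.9 178.7] z 0.0563 mean [0.4106 0.4166] circ 0.4103 0.4166 r 0.0111 420
head px [254.  229.1] z 0.0562 mean [0.4592 0.4061] circ 0.459 0.4058 r 0.0114 368
head px [254. 274.] z 0.0563 mean [0.508  0.3956] circ 0.5077 0.3958 r 0.0117 323
```

View pics/s1.png

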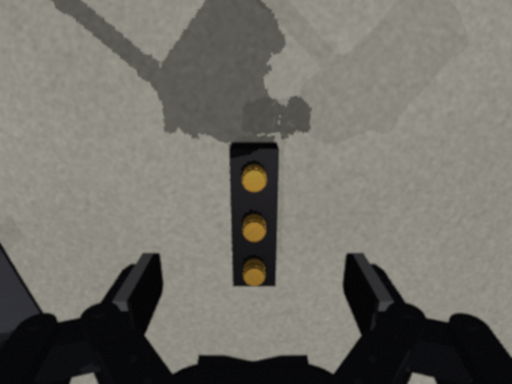

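Heads at columns 254, rows 179/229/274; target head centre (0.4105, 0.4166), top z 0.056. Descending.

```bash
python3 - <<'E'
from h import *
go([0.4105,0.4166,0.001],np.radians(90)-0.216,1)
E
```

```text
pos [0.4104 0.4156 0.1516] n 3
[0.837, 0.007, -0.0, -0.001, -0.004, 0.01, 1.0]
[0.837, 0.007, -0.0, -0.001, -0.004, 0.01, 1.0]
[0.837, 0.006, -0.001, -0.001, -0.004, 0.01, 1.0]
```

carry_out(deltas=[0.6, 0.02, 0, 0, 0, 0, 1, 0.7, 0, 0, 0, 0, 0, 1, 0.6, 0, 0, 0, 0, 0, 1, 0.4, 0, 0, 0, 0, 0, 1, 0.2, 0, 0, 0, 0, 0, 1, 0, 0, 0, 0, 0, 0, 1, 0, 0, 0, 0, 0, 0, 1])

```text
clock: 22.65
position: [0.412, 0.4184, 0.0037]
ee_rot: [0.704, 0.077, 0.702, -0.076]
contact_force: [-0.6, -0.2, 0.1]
width: 0.0852
```

```bash
python3 - <<'E'
from heads import *
d=grab("wrist","s2");print(tool()[0],st()["contact_force"]);locate(d)
E
```

```text
[0.4119922  0.41855486 0.00373292] [-0.160218    0.59228421 -1.09930825]
head px [247.9 264.2] z 0.0563 mean [0.4102 0.4169] circ 0.4099 0.4168 r 0.0119 1524
head px [249.1 339.7] z 0.0562 mean [0.4551 0.4074] circ 0.4563 0.407 r 0.0109 760
```

View pics/s2.png

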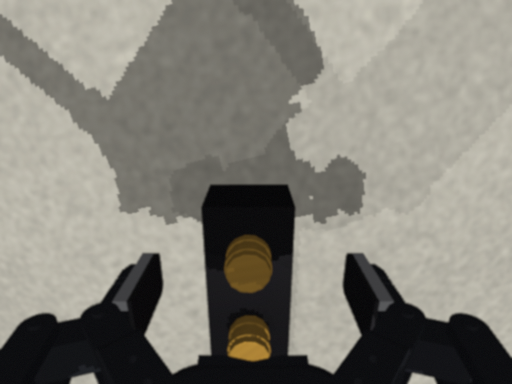

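Head at (248,264), jaws' centre ~2 mm off; correct and close.

carry_out(deltas=[0.04, -0.035, -0.027, 0, 0, 0, 1, 0, 0, 0, 0, 0, 0, 1, 0, 0, 0, 0, 0, 0, -1, 0, 0, 0, 0, 0, 0, -1, 0, 0, 0, 0, 0, 0, -1, 0, 0, 0, 0, 0, 0, -1, 0, 0, 0, 0, 0, 0, -1, 0, 0, 0, 0, 0, 0, -1], newtons=40)

```text
clock: 23.7
position: [0.4097, 0.4168, 0.0013]
ee_rot: [0.704, 0.077, 0.702, -0.076]
contact_force: [-0.3, -0.8, 6.9]
width: 0.0183
```

carry_out(deltas=[-0.2, 0, 0, 0, 0, 0, -1, -0.5, 0, 0, 0, 0, 0, -1, -0.8, 0, 0, 0, 0, 0, -1, -0.8, 0, 0, 0, 0, 0, -1, -0.8, 0, 0, 0, 0, 0, -1, 0, 0, 0, 0, 0, 0, -1, 0, 0, 0, 0, 0, 0, -1])

```text
clock: 24.58
position: [0.4084, 0.4159, 0.1857]
ee_rot: [0.703, 0.076, 0.703, -0.076]
contact_force: [0.2, 0.4, -0.4]
width: 0.0184
```

```bash
python3 - <<'E'
from heads import *
d=grab("wrist","s3");print(tool()[0],st()["contact_force"],st()["width"])
d=grab("side");p=tool()[0];u,v=proj(d,[p+[0,0,.03]])[0].astype(int);big(d,"s3s",(u-60,v-60,u+60,v+60),5)
go(rk(0.130,-0.085,0.19),np.radians(90)+YAW,-1)
E
```

```text
[0.40805742 0.41562774 0.18485031] [0.05510652 0.07641368 0.35515805] 0.018354883329431495
pos [0.4079 0.4155 0.1844] n 10
[-0.008, -0.753, 0.492, -0.42, -0.004, 0.003, -1.0]
[-0.008, -0.767, 0.47, -0.42, -0.004, 0.003, -1.0]
[-0.009, -0.781, 0.447, -0.42, -0.004, 0.003, -1.0]
[-0.009, -0.794, 0.424, -0.42, -0.004, 0.003, -1.0]
[-0.009, -0.806, 0.401, -0.42, -0.004, 0.003, -1.0]
[-0.009, -0.817, 0.377, -0.42, -0.004, 0.003, -1.0]
[-0.009, -0.828, 0.353, -0.42, -0.004, 0.003, -1.0]
[-0.009, -0.838, 0.328, -0.42, -0.004, 0.003, -1.0]
[-0.009, -0.847, 0.304, -0.42, -0.004, 0.003, -1.0]
[-0.009, -0.856, 0.279, -0.42, -0.004, 0.003, -1.0]
```

View pics/s3.png

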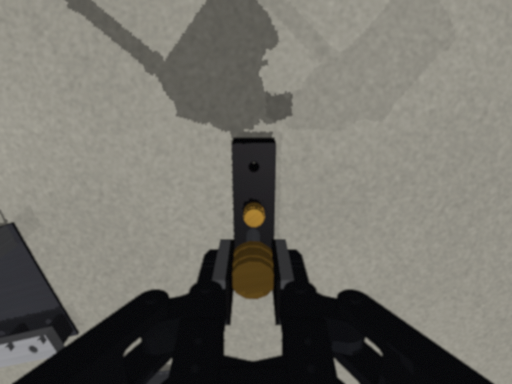

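View pics/s3s.png

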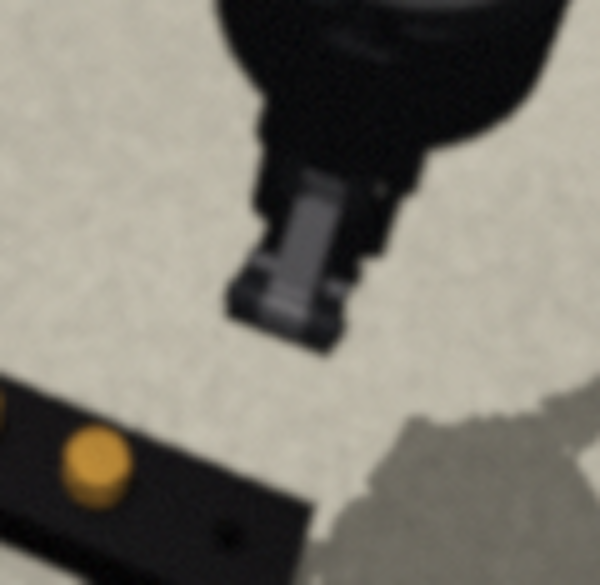

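```bash
python3 - <<'E'
from heads import *
d=grab("wrist");big(d,"s3w",(180,180,330,310),5);P=cloud(d)
print(P[200:300:6,252].round(3))
d=grab("scene");p=tool()[0];u,v=proj(d,[p+[0,0,.03]])[0].astype(int);big(d,"s3c",(u-50,v-50,u+50,v+50),6)
E
```

```text
[[0.447 0.406 0.036]
 [0.45  0.406 0.045]
 [0.452 0.405 0.057]
 [0.459 0.404 0.056]
 [0.465 0.402 0.056]
 [0.406 0.416 0.196]
 [0.406 0.416 0.204]
 [0.399 0.418 0.223]
 [0.4   0.417 0.227]
 [0.4   0.418 0.234]
 [0.4   0.418 0.239]
 [0.402 0.417 0.239]
 [0.405 0.416 0.24 ]
 [0.408 0.416 0.24 ]
 [0.412 0.415 0.239]
 [0.414 0.414 0.24 ]
 [0.418 0.414 0.24 ]]
```

View pics/s3w.png

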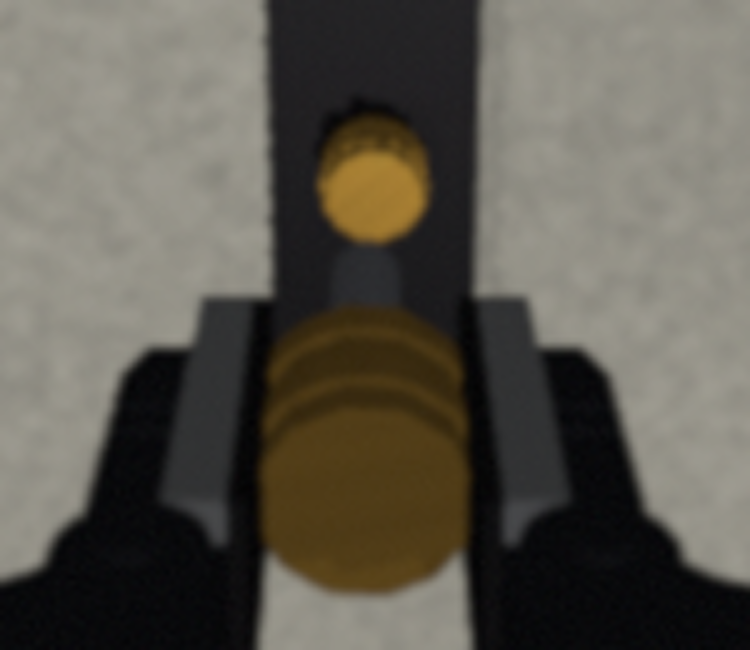

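View pics/s3c.png

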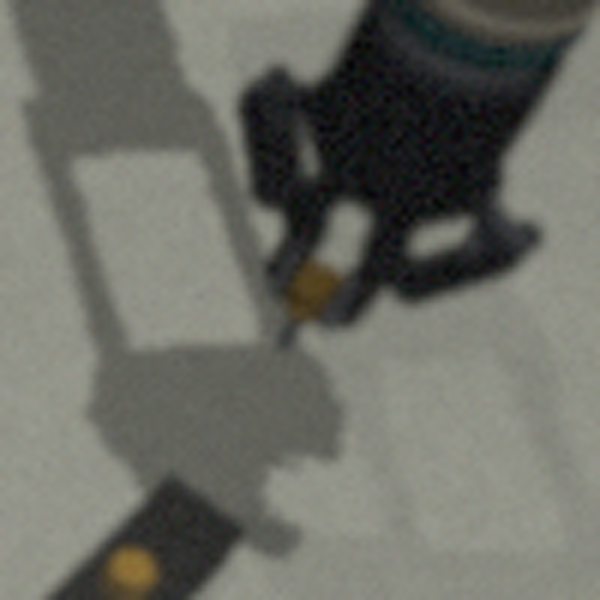

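Screw is held upright; shank visible below the head in both views. Measure the head's offset from the tool and carry it over.

```bash
cat >> heads.py <<'E'
def inhand(d):
    p,M=tool();P=cloud(d);o,m=heads2(d)
    zt=p[2]+0.055
    mm=(abs(P[...,2]-zt)<0.004)&(np.hypot(P[...,0]-p[0],P[...,1]-p[1])<0.016)&(m>0)
    vv,uu=np.nonzero(mm);z=np.median(P[mm][:,2]);q=onplane(d,np.c_[uu,vv],z)
    (cx,cy),r=cv2.minEnclosingCircle(q[:,:2].astype(np.float32))
    off=np.array([cx,cy,z])-p
    print("n",len(uu),"tcp",p.round(4),"head c",round(cx,4),round(cy,4),"r",round(r,4),"top z-tcp",round(float(z-p[2]),4),"offset tool",(M.T@off).round(4),"rack",torack(np.array([[cx,cy,z]])).round(4))
def heads2(d):
    hsv=cv2.cvtColor(d["color"],cv2.COLOR_RGB2HSV)
    m=((hsv[...,0]>8)&(hsv[...,0]<28)&(hsv[...,1]>110)).astype(np.uint8);return None,m
E
python3 - <<'E'
from heads import *
inhand(grab("wrist"))
E
```

```text
n 1500 tcp [0.4083 0.4158 0.1845] head c 0.4073 0.4167 r 0.0124 top z-tcp 0.0548 offset tool [-0.0548  0.0005 -0.0013] rack [[-0.0228  0.4342  0.2394]]
```

carry_out(deltas=[-0.05, -0.75, 0.49, -0.42, 0, 0, -1, -0.05, -0.77, 0.47, -0.42, 0, 0, -1, 0, -0.78, 0.45, -0.42, 0, 0, -1, 0, -0.79, 0.42, -0.42, 0, 0, -1, 0, -0.81, 0.4, -0.42, 0, 0, -1, 0, -0.82, 0.38, -0.42, 0, 0, -1, 0, -0.83, 0.35, -0.42, 0, 0, -1, 0, -0.84, 0.33, -0.42, 0, 0, -1, 0, -0.85, 0.3, -0.42, 0, 0, -1, 0, -0.86, 0.28, -0.42, 0, 0, -1])

```text
clock: 26.08
position: [0.6005, -0.0908, 0.1911]
ee_rot: [0.706, -0.027, 0.707, 0.028]
contact_force: [0.2, 0.5, 0.0]
width: 0.0183
```

carry_out(deltas=[0, 0, 0, 0, 0, 0, -1, 0, 0, 0, 0, 0, 0, -1, 0, 0, 0, 0, 0, 0, -1])

```text
clock: 26.45
position: [0.5998, -0.0879, 0.1917]
ee_rot: [0.706, -0.027, 0.707, 0.028]
contact_force: [-0.7, -0.1, -0.1]
width: 0.0186
```

```bash
python3 - <<'E'
from heads import *
from chk import seat
d=grab("wrist","s4");inhand(d)
p,M=tool();print(torack(p),np.arctan2(M[1,1],M[0,1])-np.pi/2-YAW,M[:,0])
E
```

```text
n 1544 tcp [ 0.5999 -0.0878  0.192 ] head c 0.5983 -0.0879 r 0.0134 top z-tcp 0.0547 offset tool [-0.0547  0.     -0.0017] rack [[ 0.1288 -0.0836  0.2467]]
[ 0.13044805 -0.08361788  0.19197218] 0.0017574978031881794 [-4.14180548e-04  4.80892139e-04 -9.99999799e-01]
```

View pics/s4.png

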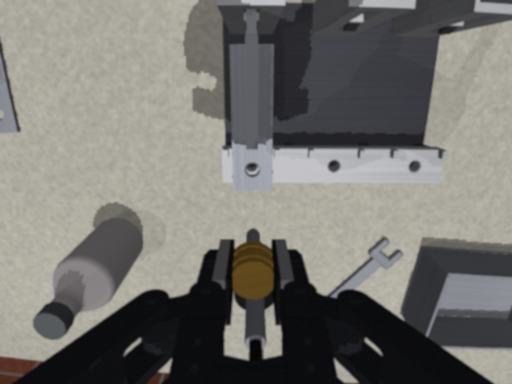

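carry_out(deltas=[0.6, -0.023, 0, 0, 0, 0, -1, 0.7, 0, 0, 0, 0, 0, -1, 0.5, 0, 0, 0, 0, 0, -1, 0.15, 0, 0, 0, 0, 0, -1, 0, 0, 0, 0, 0, 0, -1, 0, 0, 0, 0, 0, 0, -1, 0, 0, 0, 0, 0, 0, -1])

```text
clock: 27.38
position: [0.6015, -0.0907, 0.0764]
ee_rot: [0.708, -0.028, 0.706, 0.027]
contact_force: [-1.6, -0.7, -0.9]
width: 0.0183
```

```bash
python3 - <<'E'
from heads import *
d=grab("wrist","s5");inhand(d)
for i in range(3):print(torack(tool()[0]),st()["contact_force"]);grab("side")
big(d,"s5b",(180,150,330,310),5)
d=grab("scene");u,v=proj(d,[rk(.13,-.085,.06)])[0].astype(int);big(d,"s5c",(u-50,v-50,u+50,v+50),6)
E
```

```text
n 1538 tcp [ 0.6012 -0.0907  0.0762] head c 0.6 -0.0894 r 0.0129 top z-tcp 0.0552 offset tool [-0.0552  0.0013 -0.001 ] rack [[ 0.1304 -0.0852  0.1314]]
[ 0.1315663  -0.08660445  0.0761675 ] [-0.6270436   0.26936305 -0.74526849]
[ 0.13135495 -0.08657861  0.0759421 ] [-0.22159516  0.19644479 -0.64557838]
[ 0.13119822 -0.08655155  0.07570634] [ 0.14140067 -0.09487739 -0.69419998]
```

View pics/s5b.png

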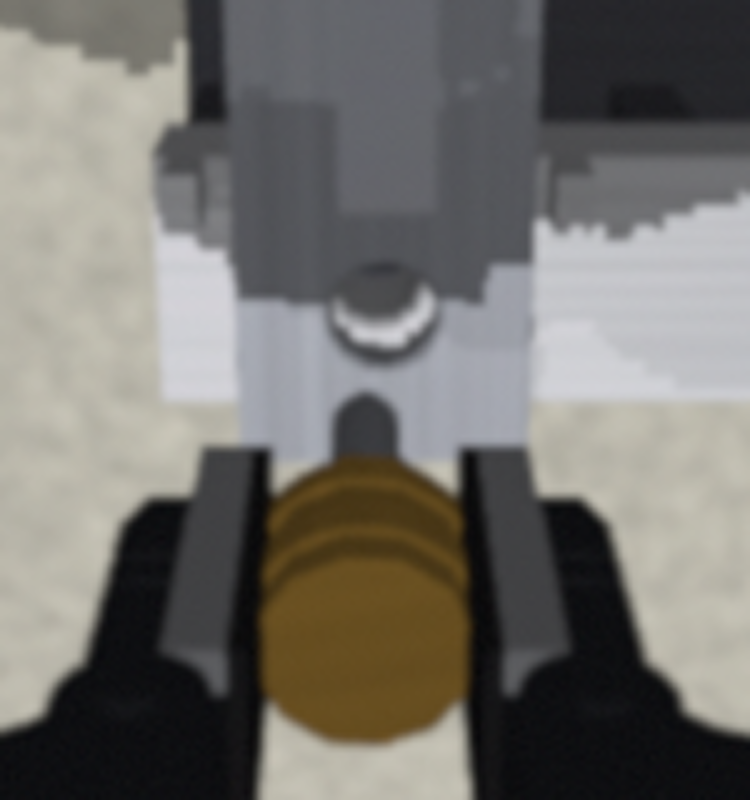

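View pics/s5c.png

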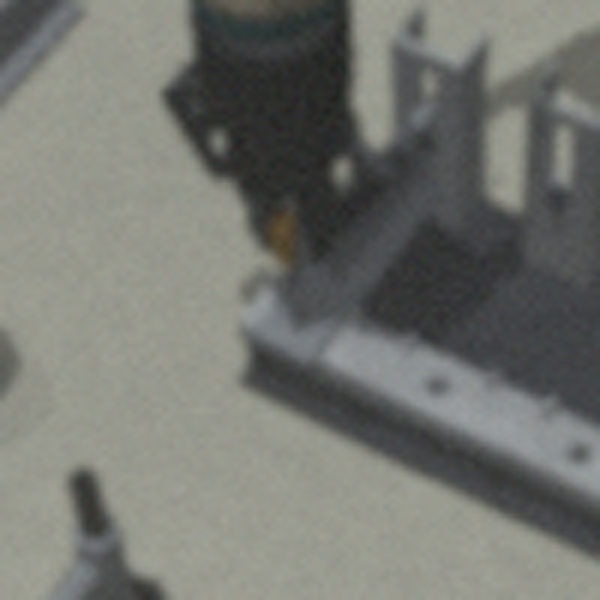

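```bash
python3 - <<'E'
from heads import *
d=grab("wrist");inhand(d)
print(torack(onplane(d,[[180+384/5,150+312/5]],0.055)), torack(onplane(d,[[180+365/5,150+400/5]],0.079)), torack(tool()[0]))
p,M=tool();print(M.round(4))
E
```

```text
n 1540 tcp [ 0.6005 -0.0906  0.0752] head c 0.5986 -0.0904 r 0.0133 top z-tcp 0.0551 offset tool [-0.0551  0.0003 -0.0019] rack [[ 0.129  -0.0861  0.1303]]
[[ 0.13154621 -0.08331243  0.055     ]] [[ 0.13278902 -0.0858629   0.079     ]] [ 0.13087938 -0.08644542  0.07520707]
[[ 4.00e-04 -7.72e-02  9.97e-01]
 [ 0.00e+00  9.97e-01  7.72e-02]
 [-1.00e+00  0.00e+00  4.00e-04]]
```

```bash
python3 - <<'E'
from heads import *
d=grab("wrist");p,M=tool();print(p)
g=cv2.cvtColor(d["color"],cv2.COLOR_RGB2GRAY)
print(g[222:246,248:260])
for r in (0,2.5,4):
    q=p+np.r_[-AX*r/1000,0]; q[2]=p[2]+0.0031;print(r,proj(d,[q])[0].round(1))
# head top rim rows, expected center px
q=p.copy();q[2]+=0.055;print("head top c",proj(d,[q])[0].round(1), proj(d,[q+np.r_[AX*.0105,0]])[0].round(1),proj(d,[q-np.r_[AX*.0105,0]])[0].round(1))
E
```

```text
[ 0.60049901 -0.09060313  0.07511248]
[[123 103  92  81  74  72  73  76  81  84  84  82]
 [147 132 116 102  89  79  74  72  70  71  76  85]
 [161 153 140 125 111 102  96  92  90  91  99 110]
 [166 163 156 149 141 133 129 125 122 123 129 136]
 [167 165 163 161 159 156 154 153 151 151 154 157]
 [166 164 161 155 151 151 154 158 160 162 163 163]
 [162 156 145 128 115 114 123 137 151 160 163 165]
 [149 129 109  89  75  74  83 102 125 145 158 163]
 [123  94  73  63  59  59  62  72  91 117 141 159]
 [ 91  66  57  56  58  59  58  60  67  87 120 147]
 [ 68  56  55  57  59  59  58  58  59  67  96 131]
 [ 59  54  56  58  59  59  60  59  58  60  79 118]
 [ 57  54  56  57  58  60  60  60  59  58  71 111]
 [ 55  56  56  58  59  59  61  60  58  58  65 103]
 [ 54  55  57  58  58  59  59  60  58  57  63 101]
 [ 55  56  58  58  59  59  60  60  59  58  63 100]
 [ 56  56  57  59  58  60  61  61  59  58  63 101]
 [ 56  55  56  58  57  59  59  60  60  59  63 100]
 [ 56  56  55  57  59  60  61  61  60  59  63  95]
 [ 56  57  56  56  59  59  61  60  60  57  60  83]
 [ 57  57  57  56  58  57  58  59  58  59  59  67]
 [ 57  56  57  56  57  57  58  59  59  58  59  59]
 [ 58  60  61  60  60  61  62  60  61  61  60  58]
 [ 65  67  68  68  69  68  69  69  68  67  66  63]]
0 [252.  226.7]
2.5 [252.  222.9]
4 [252.  220.6]
head top c [251.7 276.8] [251.8 296.1] [251.7 256.3]
```

```bash
python3 - <<'E'
from heads import *
d=grab("wrist");p,M=tool()
a=torack(onplane(d,[[252.7,232.3]],p[2]+0.0031))[0];b=torack(onplane(d,[[256.8,212.4]],0.055))[0]
h=torack(onplane(d,[[252.3,279.8]],p[2]+0.055))[0]
print("shank bottom",a,"hole",b,"head",h,"tcp",torack(p))
big(d,"s6",(225,190,290,250),11)
E
```

```text
shank bottom [ 0.13452597 -0.08599624  0.07811313] hole [ 0.13131911 -0.08326562  0.055     ] head [ 0.13239464 -0.08616387  0.13001313] tcp [ 0.13079585 -0.08641199  0.07501313]
```

View pics/s6.png

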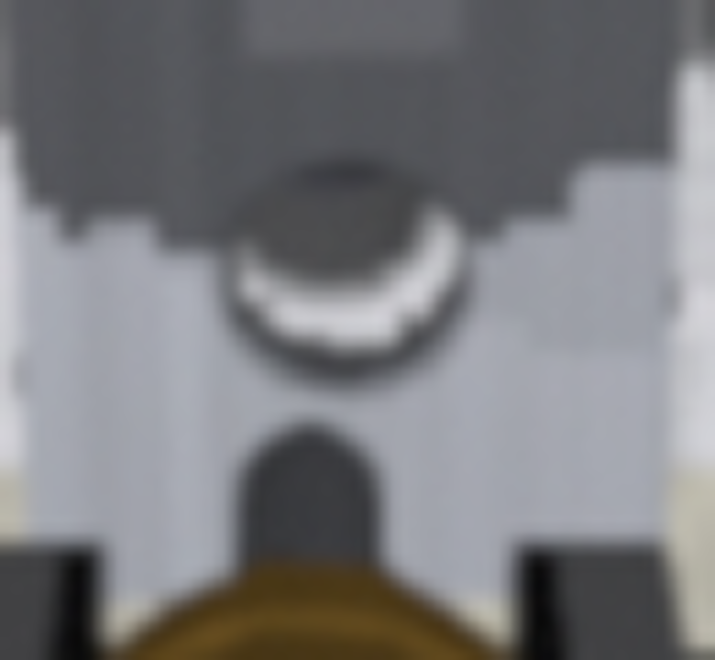

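In this view the hole is at (256.7,214.7), and the shank's bottom is 2.6 mm to its left and about 1.5 mm too far out. I'll correct by that relative measurement and lower.

carry_out(deltas=[0, 0.043, -0.022, 0, 0, 0, -1, 0, 0, 0, 0, 0, 0, -1, 0.1, 0, 0, 0, 0, 0, -1, 0.1, 0, 0, 0, 0, 0, -1, 0, 0, 0, 0, 0, 0, -1, 0, 0, 0, 0, 0, 0, -1])

```text
clock: 28.52
position: [0.599, -0.0881, 0.0629]
ee_rot: [0.707, -0.027, 0.707, 0.027]
contact_force: [0.2, -0.2, -0.8]
width: 0.0185
```

```bash
python3 - <<'E'
from heads import *
d=grab("wrist");p,M=tool();print(torack(p),st()["contact_force"])
big(d,"s7",(215,190,295,260),9)
E
```

```text
[ 0.12962903 -0.0838831   0.06301027] [ 0.24334025  0.04122385 -0.33178174]
```

View pics/s7.png

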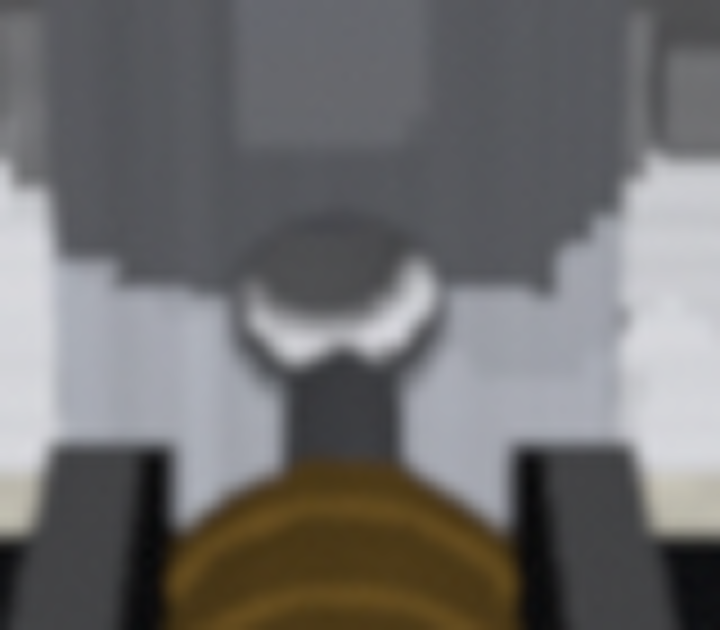

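Now lateral alignment is right. Lower on.

carry_out(deltas=[0.08, 0, 0, 0, 0, 0, -1, 0.08, 0, 0, 0, 0, 0, -1, 0, 0, 0, 0, 0, 0, -1, 0, 0, 0, 0, 0, 0, -1])

```text
clock: 29.08
position: [0.599, -0.0881, 0.0534]
ee_rot: [0.707, -0.027, 0.707, 0.027]
contact_force: [0.0, 0.3, -1.4]
width: 0.0179
```

```bash
python3 - <<'E'
from heads import *
d=grab("wrist");p,M=tool();print(torack(p),st()["contact_force"])
big(d,"s8",(215,190,295,260),9)
E
```

```text
[ 0.12959862 -0.08384566  0.05344436] [-0.53104782  0.2463077  -0.4741996 ]
```

View pics/s8.png

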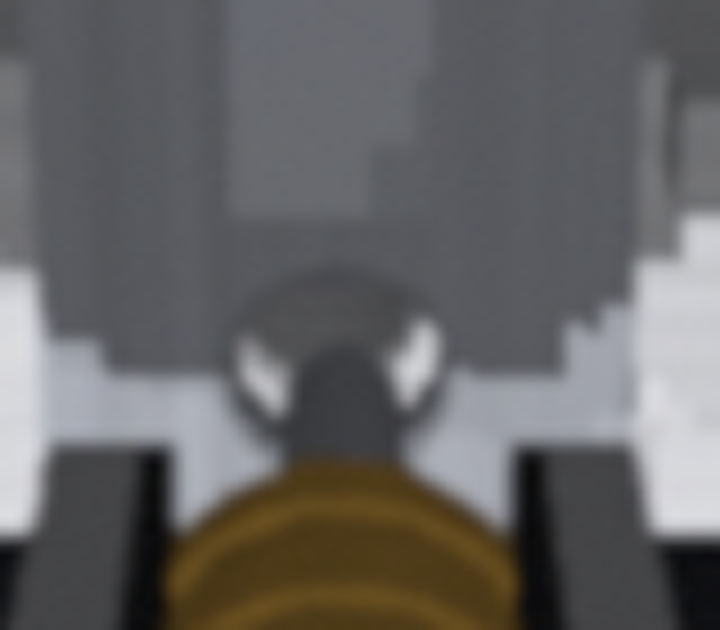

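carry_out(deltas=[0.04, 0, -0.018, 0, 0, 0, -1, 0.06, 0, 0, 0, 0, 0, -1, 0, 0, 0, 0, 0, 0, -1, 0.06, 0, 0, 0, 0, 0, -1, 0, 0, 0, 0, 0, 0, -1])

```text
clock: 29.75
position: [0.5976, -0.0881, 0.0434]
ee_rot: [0.706, -0.027, 0.707, 0.027]
contact_force: [-1.3, 0.9, 0.2]
width: 0.0182
```

carry_out(deltas=[0.08, 0, 0, 0, 0, 0, -1, 0.08, 0, 0, 0, 0, 0, -1, 0, 0, 0, 0, 0, 0, -1])

```text
clock: 30.12
position: [0.5975, -0.088, 0.0336]
ee_rot: [0.706, -0.027, 0.707, 0.027]
contact_force: [-0.4, -0.3, 0.3]
width: 0.0185
```

Passing freely through the beam's hole. Down to seating.

carry_out(deltas=[0.08, 0, 0, 0, 0, 0, -1, 0.08, 0, 0, 0, 0, 0, -1, 0.03, 0, 0, 0, 0, 0, -1, 0, 0, 0, 0, 0, 0, -1, 0, 0, 0, 0, 0, 0, -1])

```text
clock: 30.75
position: [0.598, -0.0882, 0.0229]
ee_rot: [0.707, -0.027, 0.706, 0.027]
contact_force: [0.2, -0.0, 0.3]
width: 0.0186
```

carry_out(deltas=[0.03, 0, 0, 0, 0, 0, -1, 0.02, 0, 0, 0, 0, 0, -1, 0, 0, 0, 0, 0, 0, -1, 0, 0, 0, 0, 0, 0, -1])

```text
clock: 31.25
position: [0.598, -0.0882, 0.0203]
ee_rot: [0.707, -0.027, 0.706, 0.027]
contact_force: [-1.2, 0.9, 4.6]
width: 0.0185
```

Contact at z 0.0203, as expected for the head's underside on the flange. Release and retreat.

carry_out(deltas=[0, 0, 0, 0, 0, 0, 0, 0, 0, 0, 0, 0, 0, 0, 0, 0, 0, 0, 0, 0, 0, -0.3, 0, 0, 0, 0, 0, 0, -0.7, 0, 0, 0, 0, 0, 0, -0.9, 0, 0, 0, 0, 0, 0.5, -0.9, 0, -0.4, 0, 0, 0, 1, -0.9, 0, -0.5, 0, 0, 0, 1, -0.5, 0, -0.5, 0, 0, 0, 1, 0, 0, 0, 0, 0, 0, 1])

```text
clock: 32.5
position: [0.5136, -0.0947, 0.2748]
ee_rot: [0.708, -0.028, 0.705, 0.027]
contact_force: [1.1, 0.0, -0.4]
width: 0.0856
```

```bash
python3 - <<'E'
from chk import *
from heads import locate
d=grab("wrist","t1");print(tool()[0]);c=seat(d,-0.085)
r=locate(d,0.075); print([torack(np.array([a,b,.075])) for a,b in r])
u,v=c.astype(int);big(d,"t1b",(max(0,u-90),max(0,v-120),u+90,v+60),4)
E
```

```text
[ 0.51393205 -0.09450658  0.27273857]
web z 0.0982 slope -0.0005 x end 0.0976
hook behind plate z 0.0961 xmin -0.0116
flange z 0.0553 n 336 slope -0.0029
hole px [253.  209.4] pred [251.8 212.3] rack [ 0.1258 -0.0834  0.055 ] 78
head px [252.9 216. ] z 0.0752 mean [ 0.5987 -0.0879] circ 0.5986 -0.0879 r 0.0111 201
[array([ 0.12911457, -0.08363778,  0.075     ])]
```

View pics/t1b.png

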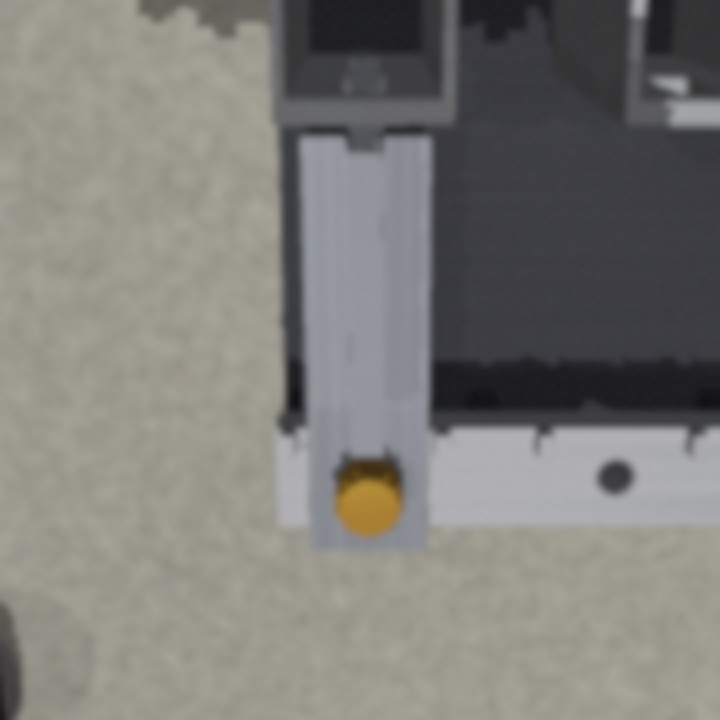

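Runner A is home and secured: head top 75.2 mm, flange 55.3 mm, web 98.2 mm. Now the second runner.

```bash
python3 - <<'E'
from h import *
from run import runners
d=grab("side");runners(d,box=(0.3,0.65,-0.6,-0.3))
go([0.497,-0.3938,0.11],np.radians(90)+0.104,1)
E
```

```text
web z 0.0481 mu [ 0.49   -0.3938] yaw 0.0927 len 0.113 wid 0.028083793818950653 ends [ 0.4307 -0.3993] [ 0.5431 -0.3888] slope [ 0.0234 -0.0005] [303, 118, 35, 6, 120]
pos [ 0.514  -0.0944  0.2713] n 7
[0.383, -0.708, -0.095, -0.055, -0.0, -0.001, 1.0]
[0.384, -0.708, -0.098, -0.055, -0.0, -0.001, 1.0]
[0.384, -0.707, -0.101, -0.055, -0.0, -0.001, 1.0]
[0.384, -0.707, -0.103, -0.055, -0.0, -0.001, 1.0]
[0.384, -0.706, -0.106, -0.055, -0.0, -0.001, 1.0]
[0.384, -0.706, -0.109, -0.055, -0.0, -0.001, 1.0]
[0.384, -0.705, -0.111, -0.055, -0.0, -0.001, 1.0]
```

carry_out(deltas=[0.1, -0.71, -0.1, -0.05, 0, 0, 1, 0.2, -0.71, -0.1, -0.05, 0, 0, 1, 0.3, -0.71, -0.1, -0.06, 0, 0, 1, 0.4, -0.71, -0.1, -0.06, 0, 0, 1, 0.5, -0.71, -0.11, -0.06, 0, 0, 1, 0.6, -0.71, -0.11, -0.06, 0, 0, 1, 0.59, -0.71, -0.11, -0.06, 0, 0, 1, 0, 0, 0, 0, 0, 0, 1, 0, 0, 0, 0, 0, 0, 1, 0, 0, 0, 0, 0, 0, 1])

```text
clock: 33.85
position: [0.4977, -0.3946, 0.1109]
ee_rot: [0.706, -0.038, 0.706, 0.038]
contact_force: [-0.7, -0.1, 0.3]
width: 0.0854
```

```bash
python3 - <<'E'
from run import *
d=grab("wrist","w1");rs=runners(d,box=(0.3,0.65,-0.55,-0.3))
for mu,ax,t0,t1,s in rs:
    o=mu+ax*(t1-0.040);print("origin",o,"via hook",mu+ax*(t0+0.075));y=np.arctan2(ax[1],ax[0]);o2=(o+mu+ax*(t0+.075))/2
    g=o2-ax*0.005; print("grip",g); go([g[0],g[1],-0.023],np.pi/2+y,1)
E
```

```text
web z 0.0481 mu [ 0.4831 -0.3955] yaw 0.1066 len 0.114 wid 0.010013864375650883 ends [ 0.4277 -0.4015] [ 0.5411 -0.3893] slope [ 0.0003 -0.    ] [247, 99, 13, 142, 1769]
origin [ 0.50136072 -0.39358343] via hook [ 0.50231147 -0.3934817 ]
grip [ 0.49686448 -0.39406456]
pos [ 0.4978 -0.3947  0.1113] n 3
[0.746, 0.004, -0.006, 0.0, 0.005, 0.003, 1.0]
[0.746, 0.004, -0.005, 0.0, 0.005, 0.003, 1.0]
[0.746, 0.004, -0.005, 0.0, 0.005, 0.003, 1.0]
```

View pics/w1.png

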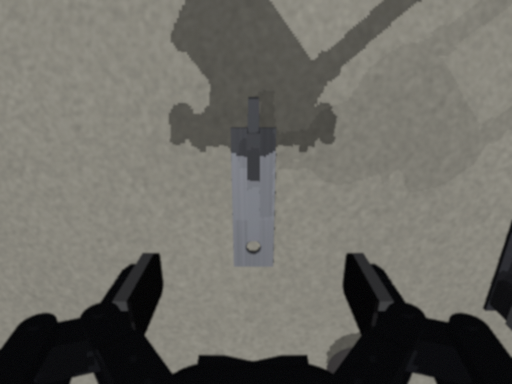

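Runner centred and aligned (column 253). Descend and grip.

carry_out(deltas=[0.5, 0.01, -0.015, 0, 0, 0, 1, 0.6, 0, 0, 0, 0, 0, 1, 0.5, 0, 0, 0, 0, 0, 1, 0.4, 0, 0, 0, 0, 0, 1, 0.25, 0, 0, 0, 0, 0, 1, 0, 0, 0, 0, 0, 0, 1, 0, 0, 0, 0, 0, 0, 1])

```text
clock: 34.78
position: [0.4969, -0.3956, -0.0234]
ee_rot: [0.707, -0.038, 0.706, 0.037]
contact_force: [0.3, -0.4, 0.7]
width: 0.0852
```

carry_out(deltas=[0, 0, 0, 0, 0, 0, -1, 0, 0, 0, 0, 0, 0, -1, 0, 0, 0, 0, 0, 0, -1, 0, 0, 0, 0, 0, 0, -1, 0, 0, 0, 0, 0, 0, -1, 0, 0, 0, 0, 0, 0, -1, 0, 0, 0, 0, 0, 0, -1], newtons=80)

```text
clock: 35.65
position: [0.4961, -0.3951, -0.0244]
ee_rot: [0.706, -0.037, 0.706, 0.037]
contact_force: [-0.3, 1.4, 2.5]
width: 0.0092
```

carry_out(deltas=[-0.4, 0, 0, 0, 0, 0, -1, -0.8, 0, 0, 0, 0, 0, -1, -0.9, 0, 0, 0, 0, 0, -1, -0.9, 0, 0, 0, 0, 0, -1, -0.8, 0, 0, 0, 0, 0, -1, 0, 0, 0, 0, 0, 0, -1, 0, 0, 0, 0, 0, 0, -1])

```text
clock: 36.52
position: [0.495, -0.3942, 0.2014]
ee_rot: [0.705, -0.036, 0.707, 0.038]
contact_force: [-0.8, 0.4, -3.0]
width: 0.0092
```

```bash
python3 - <<'E'
from h import *
s=st();print(s["contact_force"],s["width"],s["qpos"].round(2));grab("wrist","w2")
go(rk(0.105,0.085,0.2),np.radians(90)+YAW,-1)
E
```

```text
[-0.75715696  0.4125505  -3.01963202] 0.009184675708762873 [-0.78  0.36  1.36 -0.    1.42 -2.46]
pos [ 0.4947 -0.3939  0.2006] n 9
[0.004, 0.857, 0.215, 0.045, -0.005, -0.006, -1.0]
[0.004, 0.857, 0.212, 0.045, -0.005, -0.006, -1.0]
[0.003, 0.858, 0.21, 0.045, -0.005, -0.006, -1.0]
[0.003, 0.859, 0.207, 0.045, -0.005, -0.006, -1.0]
[0.003, 0.859, 0.204, 0.045, -0.005, -0.006, -1.0]
[0.002, 0.86, 0.201, 0.045, -0.005, -0.006, -1.0]
[0.002, 0.861, 0.199, 0.045, -0.005, -0.006, -1.0]
[0.002, 0.861, 0.196, 0.045, -0.005, -0.006, -1.0]
[0.001, 0.862, 0.193, 0.045, -0.005, -0.006, -1.0]
```

View pics/w2.png

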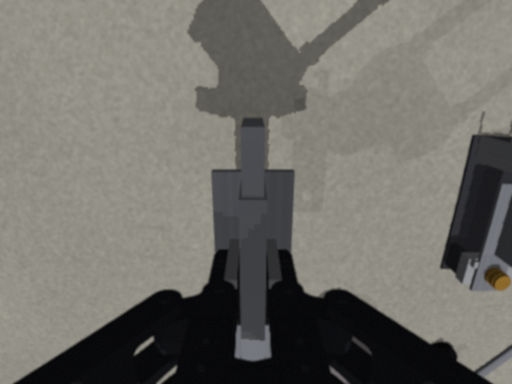

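Second runner held straight and level. Carry it across, high.

carry_out(deltas=[0, 0.86, 0.21, 0.04, 0, 0, -1, 0, 0.86, 0.21, 0.04, 0, 0, -1, 0, 0.86, 0.21, 0.04, 0, 0, -1, 0, 0.86, 0.21, 0.05, 0, 0, -1, 0, 0.86, 0.2, 0.05, 0, 0, -1, 0, 0.86, 0.2, 0.05, 0, 0, -1, 0, 0.86, 0.2, 0.05, 0, 0, -1, 0, 0.86, 0.2, 0.05, 0, 0, -1, 0, 0.86, 0.19, 0.04, 0, 0, -1, 0, 0, 0, 0, 0, 0, -1])

```text
clock: 37.83
position: [0.5609, 0.0814, 0.2006]
ee_rot: [0.705, -0.028, 0.708, 0.03]
contact_force: [-0.1, -0.8, -3.1]
width: 0.0091
```

carry_out(deltas=[0.6, 0, 0, 0, 0, 0, -1, 0.5, 0, 0, 0, 0, 0, -1, 0, 0, 0, 0, 0, 0, -1, 0, 0, 0, 0, 0, 0, -1])

```text
clock: 38.33
position: [0.5625, 0.0769, 0.1375]
ee_rot: [0.707, -0.027, 0.707, 0.027]
contact_force: [1.0, -0.7, -2.5]
width: 0.0092
```

```bash
cat > al.py <<'E'
from held import *
def al(name,a):
    d=grab("wrist",name);q=held(d)
    t=torack(tool()[0])
    w=q[(q[:,0]>q[:,0].min()+0.027)];k=np.polyfit(w[:,0],w[:,2],1);ky=np.polyfit(w[:,0],w[:,1],1);print("web z slope",k[0].round(4),"y slope",ky[0].round(4),"web y",np.median(w[:,1]).round(4))
    Q=torack(cloud(d));m=(abs(Q[...,2]-0.14)<0.004)&(Q[...,0]>-0.01)&(Q[...,0]<0.003)
    for b in(a,0):
        y=Q[m][:,1];x=Q[m][:,0];s=abs(y-b)<0.03
        if s.sum(): print("upright",b,((y[s].min()+y[s].max())/2).round(4),x[s].max().round(4))
    p,M=tool();print("yaw err",np.arctan2(M[1,1],M[0,1])-np.pi/2-YAW,st()["contact_force"].round(1))
    print("runner origin x",(q[:,0].min()+0.075).round(4),"z",round(float(np.median(q[:,2])-0.048),4))
E
python3 -c "
from al import *
al('x1',0.085)"
```

```text
tool rack [0.1065 0.0836 0.1382] n 4168 web top z 0.2097 x min/max 0.0367 0.0944 y mid 0.0836 slope y/x -0.0056 slope z/x 0.0776 y@tip 0.0841
hook y range 0.08 0.088 mean 0.084 z 0.2083
web z slope 0.0776 y slope -0.0146 web y 0.0838
upright 0.085 0.0853 0.0006
upright 0 0.0001 0.0005
yaw err -0.0010554549156838733 [ 0.1  0.  -3. ]
runner origin x 0.1117 z 0.1617
```

View pics/x1.png

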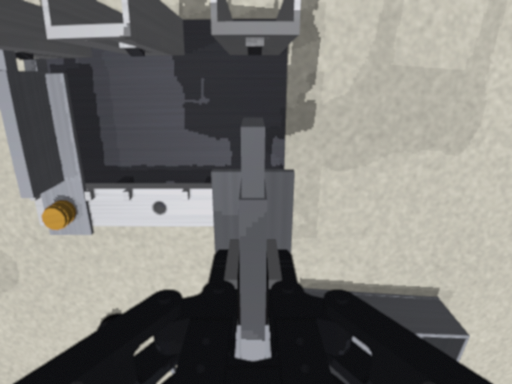

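Aligned; shift +1.2 mm in y, then lower to 27 mm above the seat.

carry_out(deltas=[0.4, 0.02, 0, 0, 0, 0, -1, 0.5, 0, 0, 0, 0, 0, -1, 0.3, 0, 0, 0, 0, 0, -1, 0.2, 0, 0, 0, 0, 0, -1, 0, 0, 0, 0, 0, 0, -1, 0, 0, 0, 0, 0, 0, -1, 0, 0, 0, 0, 0, 0, -1])

```text
clock: 39.25
position: [0.563, 0.0787, 0.0544]
ee_rot: [0.707, -0.027, 0.706, 0.027]
contact_force: [0.4, 0.2, -2.3]
width: 0.0092
```

```bash
python3 -c "
from al import *
al('x2',0.085)"
```

```text
tool rack [0.1063 0.0853 0.0542] n 4003 web top z 0.1264 x min/max 0.0372 0.0943 y mid 0.0853 slope y/x -0.0038 slope z/x 0.0688 y@tip 0.0858
hook y range 0.0817 0.0897 mean 0.0857 z 0.125
web z slope 0.0428 y slope -0.0125 web y 0.0855
upright 0 0.0184 0.0005
yaw err -0.0004531845561420167 [-0.7  0.7 -2.7]
runner origin x 0.1122 z 0.0784
```

View pics/x2.png

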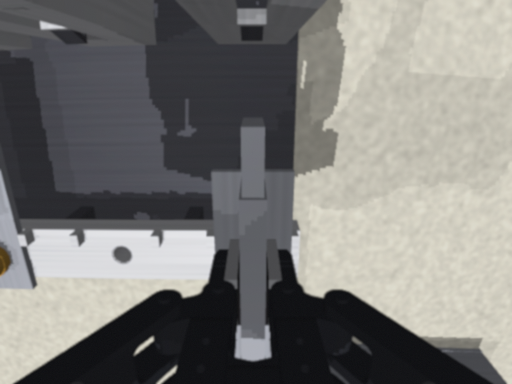

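carry_out(deltas=[0.04, 0, 0, 0, 0, 0, -1, 0, -0.005, -0.2, 0, 0, 0, -1, 0, 0, -0.2, 0, 0, 0, -1, 0, 0, -0.2, 0, 0, 0, -1, 0, 0, -0.1, 0, 0, 0, -1, 0, 0, 0, 0, 0, 0, -1, 0, 0, 0, 0, 0, 0, -1])

```text
clock: 40.17
position: [0.5209, 0.0752, 0.0512]
ee_rot: [0.707, -0.027, 0.706, 0.027]
contact_force: [-0.4, 0.6, -2.5]
width: 0.0089
```

```bash
python3 -c "
from al import *
al('x3',0.085)"
```

```text
tool rack [0.0644 0.085  0.0511] n 3669 web top z 0.1237 x min/max -0.0062 0.0524 y mid 0.085 slope y/x 0.0004 slope z/x 0.0396 y@tip 0.0853
hook y range 0.073 0.097 mean 0.0852 z 0.1222
web z slope 0.0429 y slope -0.0155 web y 0.0853
upright 0.085 0.0853 0.0003
upright 0 0.0172 0.0004
yaw err -0.0005030882419421734 [-0.5  0.6 -2.7]
runner origin x 0.0688 z 0.0757
```

View pics/x3.png

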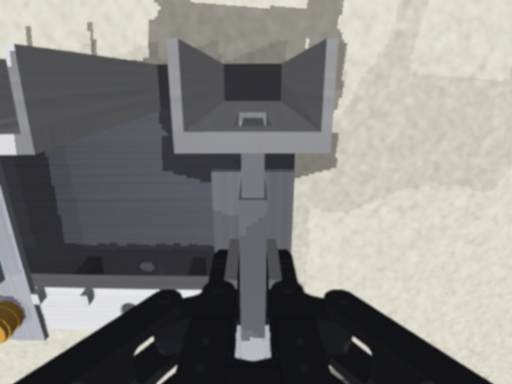

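carry_out(deltas=[0, 0, -0.08, 0, 0, 0, -1, 0, 0, -0.06, 0, 0, 0, -1, 0, 0, 0, 0, 0, 0, -1, 0, 0, 0, 0, 0, 0, -1])

```text
clock: 40.72
position: [0.5118, 0.0746, 0.051]
ee_rot: [0.707, -0.027, 0.707, 0.027]
contact_force: [0.6, 0.9, -2.8]
width: 0.0091
```

carry_out(deltas=[0.05, 0, 0, 0, 0, 0, -1, 0.05, 0, 0, 0, 0, 0, -1, 0.03, 0, 0, 0, 0, 0, -1, 0, 0, 0, 0, 0, 0, -1])

```text
clock: 41.22
position: [0.5139, 0.0746, 0.0438]
ee_rot: [0.708, -0.027, 0.705, 0.027]
contact_force: [4.1, 1.4, -0.0]
width: 0.0093
```

carry_out(deltas=[0.06, 0, 0, 0, 0, 0, -1, 0.06, 0, 0, 0, 0, 0, -1, 0, 0, 0, 0, 0, 0, -1])

```text
clock: 41.6
position: [0.5127, 0.0746, 0.0357]
ee_rot: [0.707, -0.027, 0.706, 0.027]
contact_force: [5.4, 0.1, -1.3]
width: 0.0096
```

```bash
python3 -c "
from al import *
al('x4',0.085)"
```

```text
tool rack [0.0561 0.085  0.0357] n 3604 web top z 0.1081 x min/max -0.0132 0.0441 y mid 0.085 slope y/x -0.0002 slope z/x 0.052 y@tip 0.0853
hook y range 0.073 0.097 mean 0.0853 z 0.1064
web z slope 0.0533 y slope -0.0127 web y 0.0852
upright 0.085 0.0853 0.0006
upright 0 0.0224 0.0003
yaw err -0.0005039927393102883 [ 6.   0.1 -1.1]
runner origin x 0.0618 z 0.0601
```

Same behaviour as the first one. Continue down 10 mm to the beam.

carry_out(deltas=[0.05, 0, 0, 0, 0, 0, -1, 0.05, 0, 0, 0, 0, 0, -1, 0.04, 0, 0, 0, 0, 0, -1, 0, 0, 0, 0, 0, 0, -1])

```text
clock: 42.15
position: [0.5101, 0.0745, 0.0265]
ee_rot: [0.705, -0.027, 0.708, 0.027]
contact_force: [3.0, 0.3, -0.7]
width: 0.0091
```

carry_out(deltas=[0.02, 0, 0, 0, 0, 0, -1, 0.01, 0, 0, 0, 0, 0, -1, 0, 0, 0, 0, 0, 0, -1])

```text
clock: 42.52
position: [0.51, 0.0746, 0.0255]
ee_rot: [0.705, -0.027, 0.708, 0.027]
contact_force: [-3.1, -0.0, 1.6]
width: 0.0091
```

carry_out(deltas=[0, 0, 0, 0, 0, 0, -0.4, 0, 0, 0, 0, 0, 0, -0.4, 0, 0, 0, 0, 0, 0, -0.4, 0, 0, 0, 0, 0, 0, -0.4])

```text
clock: 43.02
position: [0.512, 0.0746, 0.0258]
ee_rot: [0.707, -0.027, 0.707, 0.027]
contact_force: [-0.1, 0.0, -0.1]
width: 0.0255
```

```bash
python3 -c "
from al import *
al('x5',0.085)"
```

```text
tool rack [0.0553 0.0851 0.0258] n 3418 web top z 0.0976 x min/max -0.0157 0.0433 y mid 0.0851 slope y/x 0.0049 slope z/x 0.0378 y@tip 0.0853
hook y range 0.0731 0.0971 mean 0.0854 z 0.0964
web z slope 0.0013 y slope 0.0029 web y 0.0856
upright 0.085 0.0854 0.0006
yaw err -0.0005465379980183482 [-1.   0.2 -0.1]
runner origin x 0.0593 z 0.0496
```

Home and level (98/96 mm). Confirm by pressing near the hook, as before.

carry_out(deltas=[-0.3, 0, 0, 0, 0, 0, -0.4, -0.4, 0, 0, 0, 0, 0, -0.4, -0.2, 0, 0, 0, 0, 0, -1, 0, 0, -0.25, 0, 0, 0, -1, 0, 0, -0.28, 0, 0, 0, -1, 0, 0, 0, 0, 0, 0, -1, 0, 0, 0, 0, 0, 0, -1])

```text
clock: 43.95
position: [0.4801, 0.0721, 0.0796]
ee_rot: [0.707, -0.027, 0.707, 0.027]
contact_force: [-0.5, -1.1, 0.5]
width: 0.0002
```

carry_out(deltas=[0.2, 0, 0, 0, 0, 0, -1, 0.1, 0, 0, 0, 0, 0, -1, 0, 0, 0, 0, 0, 0, -1, 0, 0, 0, 0, 0, 0, -1])

```text
clock: 44.45
position: [0.4801, 0.0721, 0.0628]
ee_rot: [0.706, -0.027, 0.707, 0.027]
contact_force: [-4.0, 0.2, 13.5]
width: 0.0001
```

carry_out(deltas=[0.02, 0, 0, 0, 0, 0, -1, 0.015, 0, 0, 0, 0, 0, -1, 0, 0, 0, 0, 0, 0, -1])

```text
clock: 44.82
position: [0.4801, 0.0721, 0.0626]
ee_rot: [0.707, -0.027, 0.706, 0.027]
contact_force: [-7.2, -0.5, 28.6]
width: 0.0005
```

carry_out(deltas=[-0.3, 0, 0, 0, 0, 0, -1, -0.8, 0, 0, 0, 0, 0, -1, -0.9, 0, 0, 0, 0, 0, -1, -0.9, 0, 0.2, 0, 0, 0, 1, -0.9, 0, 0.2, 0, 0, 0, 1, 0, 0, 0, 0, 0, 0, 1, 0, 0, 0, 0, 0, 0, 1])

```text
clock: 45.7
position: [0.5037, 0.074, 0.2864]
ee_rot: [0.706, -0.027, 0.707, 0.027]
contact_force: [-1.2, 0.3, -0.5]
width: 0.0724
```

```bash
python3 - <<'E'
from chk import *
d=grab("wrist","x6");print(tool()[0]);c=seat(d,0.085)
u,v=c.astype(int);big(d,"x6b",(max(0,u-90),max(0,v-150),u+90,v+50),4)
go([0.4585,0.4062,0.15],np.radians(90)-0.216,1)
E
```

```text
[0.50314808 0.07393821 0.28576749]
web z 0.0982 slope -0.003 x end 0.098
hook behind plate z 0.0965 xmin -0.0147
flange z 0.0553 n 354 slope 0.0
hole px [252.3 207.8] pred [252.4 208. ] rack [0.1297 0.0849 0.055 ] 70
pos [0.5031 0.0739 0.2858] n 7
[0.324, 0.797, -0.044, 0.599, -0.007, 0.0, 1.0]
[0.324, 0.794, -0.078, 0.599, -0.007, 0.0, 1.0]
[0.324, 0.79, -0.111, 0.599, -0.007, 0.0, 1.0]
[0.324, 0.785, -0.144, 0.599, -0.007, 0.0, 1.0]
[0.324, 0.778, -0.177, 0.599, -0.007, 0.0, 1.0]
[0.323, 0.77, -0.209, 0.599, -0.007, 0.0, 1.0]
[0.323, 0.761, -0.242, 0.599, -0.007, 0.0, 1.0]
```

View pics/x6b.png

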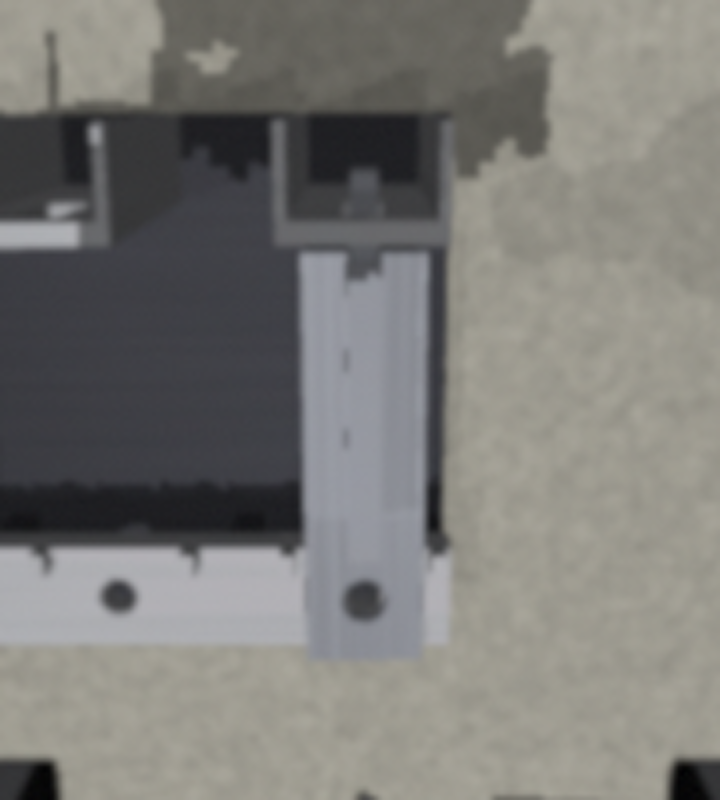

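Second runner seated: web 98.2, flange 55.3, hook 96.5 mm, hole at rack (129.7, 84.9), beam hole clear below. Fetch the middle screw.

carry_out(deltas=[0.1, 0.8, -0.04, 0.6, 0, 0, 1, 0.2, 0.79, -0.08, 0.6, 0, 0, 1, 0.3, 0.79, -0.11, 0.6, 0, 0, 1, 0.35, 0.79, -0.14, 0.6, 0, 0, 1, 0.4, 0.78, -0.18, 0.6, 0, 0, 1, 0.45, 0.77, -0.21, 0.6, 0, 0, 1, 0.45, 0.76, -0.24, 0.6, 0, 0, 1, 0, 0, 0, 0, 0, 0, 1, 0, 0, 0, 0, 0, 0, 1, 0, 0, 0, 0, 0, 0, 1])

```text
clock: 47.0
position: [0.4606, 0.4054, 0.1532]
ee_rot: [0.703, 0.077, 0.703, -0.077]
contact_force: [0.6, -0.1, 0.1]
width: 0.0857
```

```bash
python3 - <<'E'
from heads import *
d=grab("wrist","y1");r=locate(d);r=min(r,key=lambda a:abs(a[0]-0.459))
go([r[0],r[1],0.001],np.radians(90)-0.216,1)
E
```

```text
head px [252.9 175.7] z 0.0562 mean [0.4595 0.4061] circ 0.4593 0.4063 r 0.0109 419
head px [253.1 225.7] z 0.0563 mean [0.508  0.3956] circ 0.5078 0.3961 r 0.0113 358
pos [0.4608 0.4054 0.1534] n 3
[0.847, 0.002, -0.01, -0.01, 0.004, -0.002, 1.0]
[0.847, 0.003, -0.01, -0.01, 0.004, -0.002, 1.0]
[0.847, 0.003, -0.01, -0.01, 0.004, -0.002, 1.0]
```

View pics/y1.png

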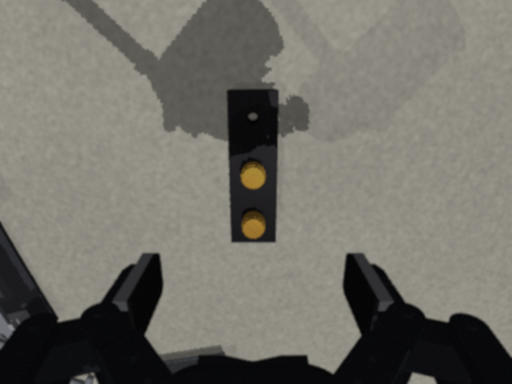

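Two heads remain at (253,176) and (253,226); the first is my target. Descend and check.

carry_out(deltas=[0.6, 0.01, -0.03, 0, 0, 0, 1, 0.7, 0, 0, 0, 0, 0, 1, 0.6, 0, 0, 0, 0, 0, 1, 0.4, 0, 0, 0, 0, 0, 1, 0.2, 0, 0, 0, 0, 0, 1, 0, 0, 0, 0, 0, 0, 1, 0, 0, 0, 0, 0, 0, 1])

```text
clock: 47.92
position: [0.4596, 0.408, 0.0041]
ee_rot: [0.704, 0.077, 0.702, -0.076]
contact_force: [-1.0, 0.1, -0.1]
width: 0.0853
```

```bash
python3 - <<'E'
from heads import *
d=grab("wrist","y2");r=locate(d);r=min(r,key=lambda a:abs(a[0]-0.459))
go([r[0],r[1],0.0013],np.radians(90)-0.216,1)
E
```

```text
head px [248.2 265.7] z 0.0563 mean [0.459  0.4064] circ 0.4585 0.406 r 0.0119 1494
head px [249.3 340.3] z 0.0561 mean [0.5037 0.3968] circ 0.5048 0.3964 r 0.0107 697
pos [0.4596 0.408  0.0042] n 1
[0.047, -0.037, -0.011, -0.011, 0.027, -0.03, 1.0]
```

carry_out(deltas=[0.045, -0.03, 0, 0, 0, 0, 1, 0, 0, 0, 0, 0, 0, 1, 0, 0, 0, 0, 0, 0, -1, 0, 0, 0, 0, 0, 0, -1, 0, 0, 0, 0, 0, 0, -1, 0, 0, 0, 0, 0, 0, -1, 0, 0, 0, 0, 0, 0, -1, 0, 0, 0, 0, 0, 0, -1], newtons=40)

```text
clock: 48.98
position: [0.4589, 0.4061, 0.0013]
ee_rot: [0.704, 0.077, 0.702, -0.076]
contact_force: [-0.6, 0.2, 5.4]
width: 0.0186
```

carry_out(deltas=[-0.2, 0, 0, 0, 0, 0, -1, -0.5, 0, 0, 0, 0, 0, -1, -0.8, 0, 0, 0, 0, 0, -1, -0.8, 0, 0, 0, 0, 0, -1, -0.8, 0, 0, 0, 0, 0, -1, 0, 0, 0, 0, 0, 0, -1, 0, 0, 0, 0, 0, 0, -1])

```text
clock: 49.85
position: [0.4575, 0.4054, 0.1857]
ee_rot: [0.703, 0.076, 0.703, -0.077]
contact_force: [0.2, -0.6, -0.8]
width: 0.0185
```

```bash
python3 - <<'E'
from heads import *
d=grab("wrist","y3");inhand(d);print(st()["width"])
go(rk(0.130,0.085,0.19),np.radians(90)+YAW,-1)
E
```

```text
n 1610 tcp [0.4572 0.4051 0.1848] head c 0.4554 0.4063 r 0.0134 top z-tcp 0.0559 offset tool [-0.0559  0.0007 -0.0021] rack [[0.0244 0.4201 0.2407]]
0.018658428744777314
pos [0.4572 0.4051 0.1848] n 7
[-0.012, -0.689, 0.467, -0.601, -0.004, 0.003, -1.0]
[-0.012, -0.708, 0.438, -0.601, -0.004, 0.003, -1.0]
[-0.012, -0.726, 0.407, -0.601, -0.004, 0.003, -1.0]
[-0.012, -0.742, 0.377, -0.601, -0.004, 0.003, -1.0]
[-0.012, -0.757, 0.345, -0.601, -0.004, 0.003, -1.0]
[-0.012, -0.771, 0.313, -0.601, -0.004, 0.003, -1.0]
[-0.012, -0.784, 0.281, -0.601, -0.004, 0.003, -1.0]
```

View pics/y3.png

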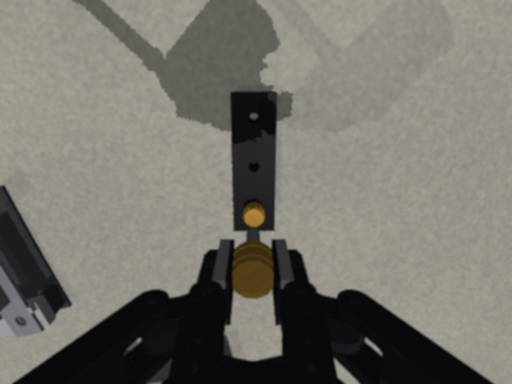

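Screw held, block hole 2 empty at (254,166). Carry over to bore 2.

carry_out(deltas=[-0.03, -0.69, 0.47, -0.6, 0, 0, -1, -0.03, -0.71, 0.44, -0.6, 0, 0, -1, 0, -0.73, 0.41, -0.6, 0, 0, -1, 0, -0.74, 0.38, -0.6, 0, 0, -1, 0, -0.76, 0.35, -0.6, 0, 0, -1, 0, -0.77, 0.31, -0.6, 0, 0, -1, 0, -0.78, 0.28, -0.6, 0, 0, -1, 0, 0, 0, 0, 0, 0, -1, 0, 0, 0, 0, 0, 0, -1, 0, 0, 0, 0, 0, 0, -1])

```text
clock: 51.15
position: [0.5872, 0.0818, 0.1889]
ee_rot: [0.706, -0.027, 0.707, 0.028]
contact_force: [-0.4, -0.2, -0.7]
width: 0.0184
```

```bash
python3 - <<'E'
from heads import *
d=grab("wrist","y4");inhand(d);p,M=tool();print(torack(p))
go(rk(0.1295,0.085,0.076),np.radians(90)+YAW,-1)
E
```

```text
n 1504 tcp [0.5873 0.0819 0.1892] head c 0.5855 0.083 r 0.0129 top z-tcp 0.0547 offset tool [-0.0547  0.0013 -0.0018] rack [[0.1292 0.0878 0.2439]]
[0.13096881 0.08656019 0.18918219]
pos [0.5873 0.0819 0.1892] n 3
[0.629, -0.009, -0.007, 0.005, -0.005, -0.002, -1.0]
[0.629, -0.009, -0.008, 0.005, -0.005, -0.002, -1.0]
[0.629, -0.009, -0.008, 0.005, -0.005, -0.002, -1.0]
```

View pics/y4.png

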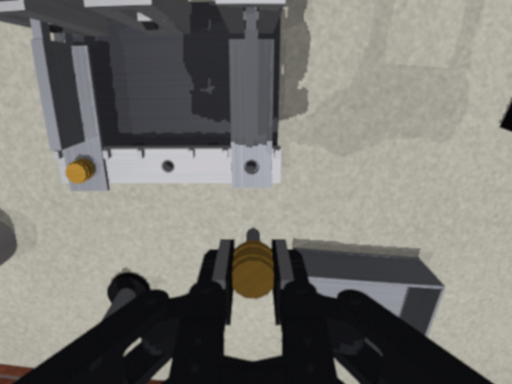

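carry_out(deltas=[0.6, -0.025, -0.02, 0, 0, 0, -1, 0.7, 0, 0, 0, 0, 0, -1, 0.5, 0, 0, 0, 0, 0, -1, 0.2, 0, 0, 0, 0, 0, -1, 0, 0, 0, 0, 0, 0, -1, 0, 0, 0, 0, 0, 0, -1, 0, 0, 0, 0, 0, 0, -1])

```text
clock: 52.08
position: [0.588, 0.0791, 0.071]
ee_rot: [0.708, -0.027, 0.706, 0.027]
contact_force: [-0.1, -0.2, -0.4]
width: 0.0183
```

```bash
python3 - <<'E'
from heads import *
d=grab("wrist");inhand(d);p,M=tool();print(torack(p),st()["contact_force"])
big(d,"y5",(215,190,295,260),9)
E
```

```text
n 1552 tcp [0.5878 0.0791 0.0708] head c 0.5857 0.0794 r 0.0135 top z-tcp 0.0551 offset tool [-0.0551  0.0004 -0.002 ] rack [[0.1291 0.0842 0.1259]]
[0.13126384 0.08373769 0.07081789] [-0.09231436 -0.41791503 -1.45259843]
```

View pics/y5.png

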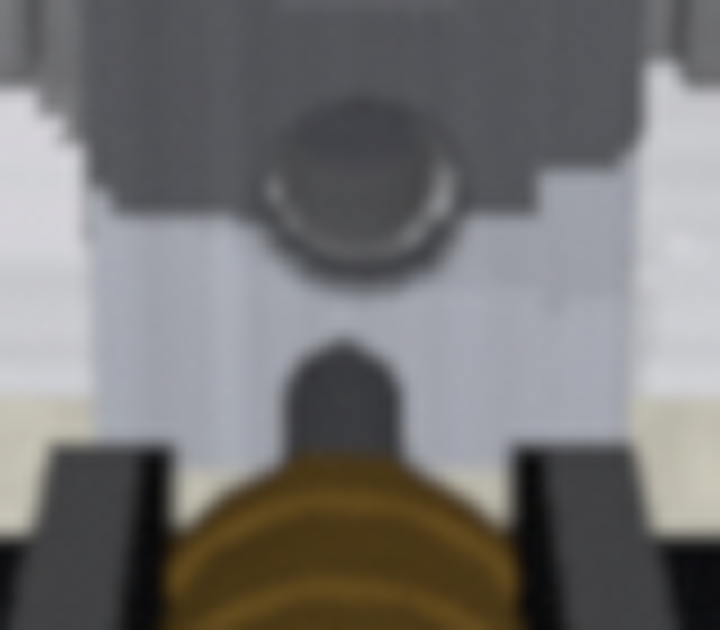

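Shank is 1.4 mm left of the hole's axis and about 2.4 mm too far out (by the first screw's final pose). Correct, lower and look.

carry_out(deltas=[0, 0.023, -0.04, 0, 0, 0, -1, 0, 0, 0, 0, 0, 0, -1, 0.15, 0, 0, 0, 0, 0, -1, 0.12, 0, 0, 0, 0, 0, -1, 0, 0, 0, 0, 0, 0, -1, 0, 0, 0, 0, 0, 0, -1])

```text
clock: 52.88
position: [0.5845, 0.0802, 0.0532]
ee_rot: [0.707, -0.027, 0.707, 0.027]
contact_force: [1.7, -0.7, -0.9]
width: 0.0181
```

```bash
python3 - <<'E'
from heads import *
d=grab("wrist");p,M=tool();print(torack(p),st()["contact_force"])
big(d,"y6",(215,190,295,260),9)
E
```

```text
[0.1282059  0.08512204 0.05340789] [-0.19257395  0.85604372  0.69547045]
```

View pics/y6.png

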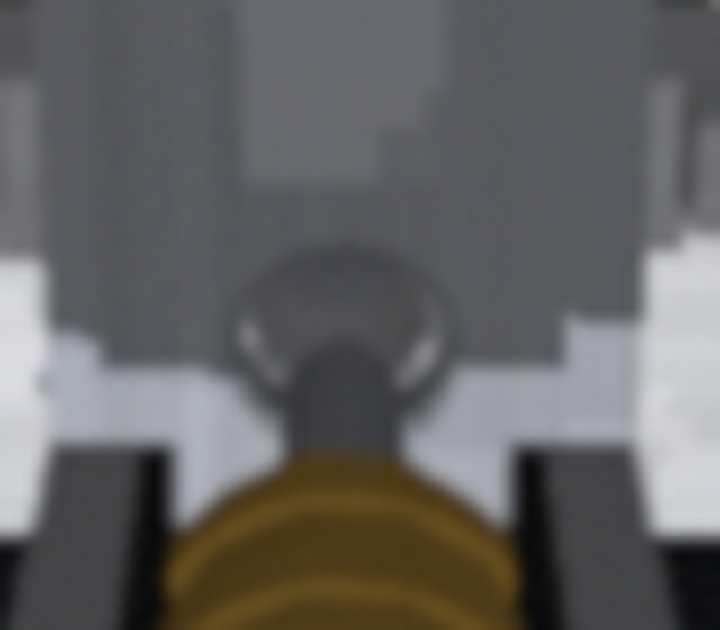

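carry_out(deltas=[0, 0, -0.025, 0, 0, 0, -1, 0.06, 0, 0, 0, 0, 0, -1, 0.04, 0, 0, 0, 0, 0, -1, 0, 0, 0, 0, 0, 0, -1, 0.06, 0, 0, 0, 0, 0, -1, 0, 0, 0, 0, 0, 0, -1])

```text
clock: 53.68
position: [0.5827, 0.0801, 0.0434]
ee_rot: [0.706, -0.027, 0.707, 0.027]
contact_force: [0.1, 0.2, -1.0]
width: 0.0185
```

carry_out(deltas=[0.08, 0, 0, 0, 0, 0, -1, 0.08, 0, 0, 0, 0, 0, -1, 0, 0, 0, 0, 0, 0, -1])

```text
clock: 54.05
position: [0.5829, 0.0801, 0.0337]
ee_rot: [0.706, -0.027, 0.707, 0.027]
contact_force: [1.4, -0.5, -0.2]
width: 0.0184
```

Free passage again. Down to seating.

carry_out(deltas=[0.08, 0, 0, 0, 0, 0, -1, 0.08, 0, 0, 0, 0, 0, -1, 0.03, 0, 0, 0, 0, 0, -1, 0, 0, 0, 0, 0, 0, -1, 0.03, 0, 0, 0, 0, 0, -1, 0.02, 0, 0, 0, 0, 0, -1, 0, 0, 0, 0, 0, 0, -1, 0, 0, 0, 0, 0, 0, -1])

```text
clock: 55.05
position: [0.583, 0.0801, 0.0203]
ee_rot: [0.707, -0.027, 0.706, 0.027]
contact_force: [-1.5, 0.4, 4.3]
width: 0.0182
```

carry_out(deltas=[0, 0, 0, 0, 0, 0, 0, 0, 0, 0, 0, 0, 0, 0, 0, 0, 0, 0, 0, 0, 0, -0.3, 0, 0, 0, 0, 0, 0, -0.7, 0, 0, 0, 0, 0, 0, -0.9, 0, 0, 0, 0, 0, 0.5, -0.9, 0, -0.4, 0, 0, 0, 1, -0.9, -0.5, -0.5, 0, 0, 0, 1, -0.5, -0.5, -0.5, 0, 0, 0, 1, 0, 0, 0, 0, 0, 0, 1])

```text
clock: 56.3
position: [0.5064, 0.0152, 0.2699]
ee_rot: [0.709, -0.027, 0.705, 0.026]
contact_force: [0.7, 0.6, -0.4]
width: 0.0855
```

```bash
python3 - <<'E'
from chk import *
from heads import locate
d=grab("wrist","z1");print(tool()[0])
for y in (-.085,.085): seat(d,y)
r=locate(d,0.075); print([torack(np.array([a,b,.075])).round(4) for a,b in r])
for n in ("scene","side"): e=grab(n,"z1"+n)
big(e,"z1s",(230,100,360,250),5)
E
```

```text
[0.50646891 0.01624098 0.26807056]
web z 0.0984 slope -0.002 x end 0.0978
hook behind plate z 0.0965 xmin -0.0119
flange z 0.0554 n 265 slope 0.0033
hole px [171.9 210.2] pred [169.3 212.7] rack [ 0.1263 -0.0812  0.055 ] 55
web z 0.0981 slope 0.0027 x end 0.098
hook behind plate z 0.0961 xmin -0.0151
flange z 0.0551 n 299 slope -0.0002
hole px [296.6 207.7] pred [297.1 212.5] rack [0.1231 0.084  0.055 ] 101
head px [298.5 214.6] z 0.0752 mean [0.5838 0.0801] circ 0.5837 0.08 r 0.0109 205
head px [168.1 216.5] z 0.0752 mean [ 0.5989 -0.0872] circ 0.5989 -0.0866 r 0.0112 191
[array([0.1272, 0.0849, 0.075 ]), array([ 0.1295, -0.0824,  0.075 ])]
```

View pics/z1.png

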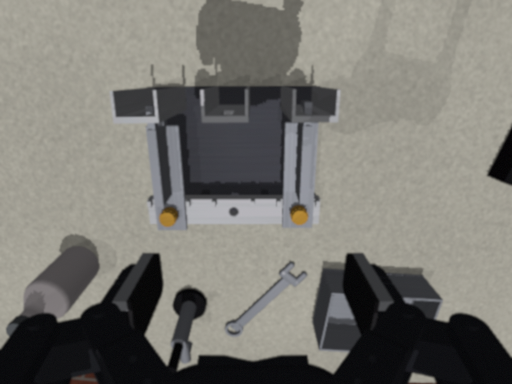

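View pics/z1scene.png

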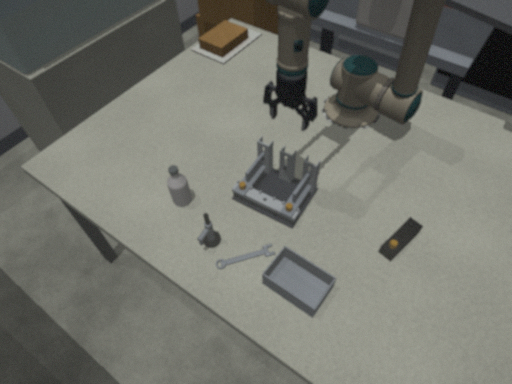

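View pics/z1s.png

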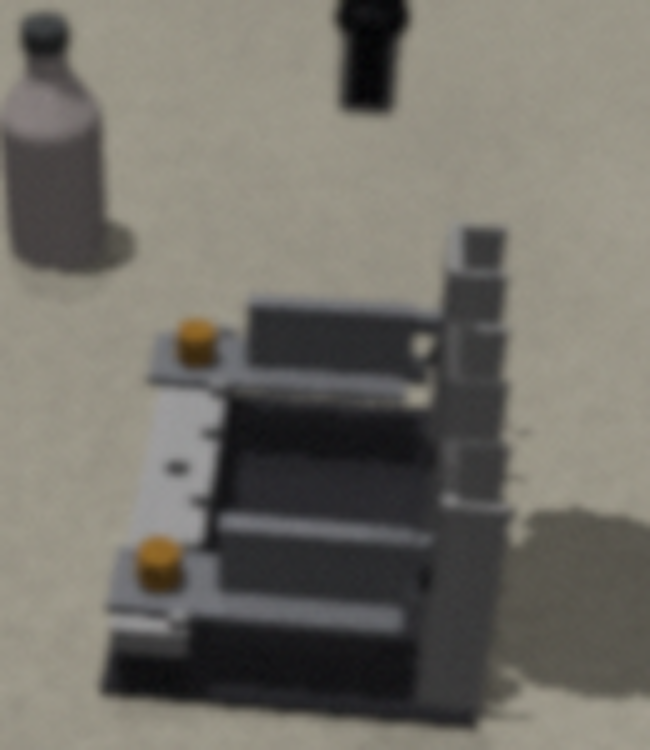

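All secured, but comparing the two close-ups, runner A seems to sit 2–3 mm further out in x than B (my x-end filter was clipping). Measuring it properly.

```bash
cat > xe.py <<'E'
from h import *
def xe(d):
    Q=torack(cloud(d))
    for y in(-.085,.085):
        w=Q[(abs(Q[...,2]-0.098)<0.006)&(abs(Q[...,1]-y)<0.004)&(Q[...,0]>0.05)&(Q[...,0]<0.115)]
        f=Q[(abs(Q[...,2]-0.055)<0.004)&(abs(abs(Q[...,1]-y)-0.014)<0.004)&(Q[...,0]>0.1)&(Q[...,0]<0.17)]
        t=Q[(abs(Q[...,2]-0.055)<0.004)&(abs(abs(Q[...,1]-y)-0.014)<0.004)&(Q[...,0]>-0.0)&(Q[...,0]<0.04)]
        print(y,"web end",np.sort(w[:,0])[-5:].mean().round(4),"(100) flange end",np.sort(f[:,0])[-5:].mean().round(4),"(152) flange start",(np.sort(t[:,0])[:5].mean().round(4) if len(t) else None), "web y",np.median(w[:,1]).round(4))
E
python3 - <<'E'
from xe import *
xe(grab("wrist"));xe(grab("scene"));xe(grab("side"))
E
```

```text
-0.085 web end 0.1028 (100) flange end 0.1551 (152) flange start 0.0154 web y -0.0849
0.085 web end 0.099 (100) flange end 0.1507 (152) flange start 0.0116 web y 0.085
-0.085 web end 0.1024 (100) flange end 0.1551 (152) flange start 0.0079 web y -0.0849
0.085 web end 0.0995 (100) flange end 0.1521 (152) flange start 0.0123 web y 0.0852
-0.085 web end 0.0996 (100) flange end 0.1531 (152) flange start 0.0153 web y -0.0835
0.085 web end 0.0974 (100) flange end 0.1498 (152) flange start 0.0117 web y 0.0871
```

Confirmed: A is 3 mm out (lip against the plate's back), B on the seat. I'll grip A's web and push it in.

```bash
python3 - <<'E'
from h import *
go(rk(0.058,-0.085,0.11),np.radians(90)+YAW,0)
E
```

```text
pos [0.5062 0.0174 0.2654] n 4
[0.647, -0.474, 0.055, 0.001, -0.01, -0.003, 0.0]
[0.647, -0.473, 0.055, 0.001, -0.01, -0.003, 0.0]
[0.647, -0.473, 0.054, 0.001, -0.01, -0.003, 0.0]
[0.647, -0.473, 0.054, 0.001, -0.01, -0.003, 0.0]
```

carry_out(deltas=[0, -0.47, 0.05, 0, 0, 0, 0, 0, -0.48, 0.06, 0, 0, 0, 0, 0.2, -0.47, 0.05, 0, 0, 0, 0, 0.6, -0.47, 0.06, 0, 0, 0, 0, 0.8, 0, 0, 0, 0, 0, 0, 0.8, 0, 0, 0, 0, 0, 0, 0.2, 0, 0, 0, 0, 0, 0, 0, 0, 0, 0, 0, 0, 0, 0, 0, 0, 0, 0, 0, 0])

```text
clock: 57.72
position: [0.53, -0.0955, 0.1127]
ee_rot: [0.708, -0.028, 0.705, 0.027]
contact_force: [0.5, 0.6, 0.8]
width: 0.0428
```

```bash
python3 - <<'E'
from xe import *
d=grab("wrist","zz1");print(torack(tool()[0]),st()["width"]);xe(d)
go(rk(0.058,-0.0848,0.036),np.radians(90)+YAW,0)
E
```

```text
[ 0.0600181  -0.08596476  0.11287516] 0.042766658204331245
-0.085 web end 0.103 (100) flange end 0.1551 (152) flange start 0.0146 web y -0.0853
0.085 web end 0.0995 (100) flange end 0.1514 (152) flange start 0.012 web y 0.0846
pos [ 0.5299 -0.0956  0.1129] n 2
[0.641, 0.011, -0.019, -0.001, 0.027, 0.01, 0.0]
[0.641, 0.01, -0.018, -0.001, 0.027, 0.01, 0.0]
```

View pics/zz1.png

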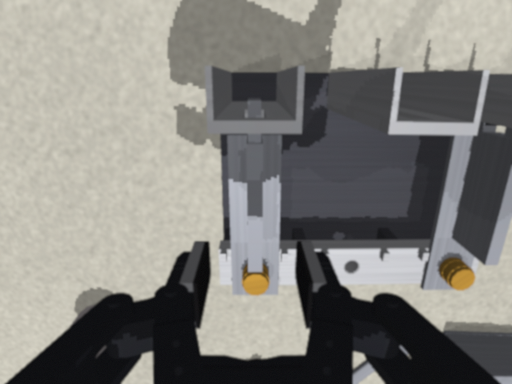

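Web centred between half-open jaws (column ~255). Down, grip lightly, push inward.

carry_out(deltas=[0.5, 0.02, -0.02, 0, 0, 0, 0, 0.5, 0, 0, 0, 0, 0, 0, 0.25, 0, 0, 0, 0, 0, 0, 0, 0, 0, 0, 0, 0, 0, 0, 0, 0, 0, 0, 0, -1, 0, 0, 0, 0, 0, 0, -1, 0, 0, 0, 0, 0, 0, -1, 0, 0, 0, 0, 0, 0, -1, 0, 0, 0, 0, 0, 0, -1], newtons=40)

```text
clock: 58.9
position: [0.528, -0.0944, 0.0372]
ee_rot: [0.708, -0.027, 0.706, 0.027]
contact_force: [-0.9, 0.8, 6.5]
width: 0.0095
```

carry_out(deltas=[0, 0, -0.02, 0, 0, 0, -1, 0, 0, -0.02, 0, 0, 0, -1, 0, 0, -0.01, 0, 0, 0, -1, 0, 0, 0, 0, 0, 0, -1])

```text
clock: 59.4
position: [0.5271, -0.0949, 0.0372]
ee_rot: [0.709, -0.027, 0.704, 0.026]
contact_force: [5.3, 0.7, 4.6]
width: 0.0095
```

```bash
python3 - <<'E'
from xe import *
print(torack(tool()[0]),st()["contact_force"],st()["moment"]);xe(grab("scene"));xe(grab("side"))
E
```

```text
[ 0.05731445 -0.08503619  0.03721645] [5.3300706  0.74424365 4.61898735] [ 0.22125147 -0.53243511 -0.01249292]
-0.085 web end 0.1016 (100) flange end 0.1542 (152) flange start 0.0151 web y -0.0849
0.085 web end 0.0989 (100) flange end 0.1525 (152) flange start 0.0085 web y 0.085
-0.085 web end 0.0992 (100) flange end 0.1511 (152) flange start 0.0164 web y -0.0833
0.085 web end 0.0968 (100) flange end 0.1502 (152) flange start 0.0121 web y 0.0867
```

carry_out(deltas=[0, 0, -0.03, 0, 0, 0, -1, 0, 0, 0, 0, 0, 0, -1, 0, 0, -0.02, 0, 0, 0, -1, 0, 0, 0, 0, 0, 0, -1])

```text
clock: 60.0
position: [0.5249, -0.0953, 0.0372]
ee_rot: [0.709, -0.027, 0.704, 0.026]
contact_force: [7.0, 0.7, 4.0]
width: 0.0092
```

```bash
python3 - <<'E'
from xe import *
print(torack(tool()[0]),st()["contact_force"],st()["moment"]);xe(grab("scene"));xe(grab("side"))
print(tool()[1].round(4))
E
```

```text
[ 0.05505572 -0.08527529  0.03724102] [6.95632926 0.69612426 3.99998048] [ 0.1600623  -0.76095482 -0.00584531]
-0.085 web end 0.0988 (100) flange end 0.1503 (152) flange start 0.0113 web y -0.0857
0.085 web end 0.0992 (100) flange end 0.1515 (152) flange start 0.009 web y 0.0844
-0.085 web end 0.0965 (100) flange end 0.1493 (152) flange start 0.0126 web y -0.0832
0.085 web end 0.0976 (100) flange end 0.1496 (152) flange start 0.0122 web y 0.087
[[ 0.0078 -0.0757  0.9971]
 [-0.0012  0.9971  0.0757]
 [-1.     -0.0018  0.0077]]
```

A now matches B (web end 98.8 vs 99.2). Release and see if it stays.

carry_out(deltas=[0, 0, 0, 0, 0, 0, -0.4, 0, 0, 0, 0, 0, 0, -0.4, 0, 0, 0, 0, 0, 0, -0.4, -0.3, 0, 0, 0, 0, 0, -0.4, -0.5, 0, 0, 0, 0, 0, -0.4, -0.7, 0, 0, 0, 0, 0, 0, -0.9, 0.3, 0, 0, 0, 0, 0, -0.9, 0.5, 0, 0, 0, 0, 0, -0.7, 0.5, 0, 0, 0, 0, 0, 0, 0, 0, 0, 0, 0, 0])

```text
clock: 61.35
position: [0.5163, -0.0155, 0.2796]
ee_rot: [0.709, -0.028, 0.704, 0.028]
contact_force: [0.9, -0.9, -0.2]
width: 0.043
```

```bash
python3 - <<'E'
from xe import *
from chk import seat
from heads import locate
d=grab("wrist","zz2");print(torack(tool()[0]));xe(d);xe(grab("scene","zz2scene"))
for y in(-.085,.085):seat(d,y)
r=locate(d,0.075); print([torack(np.array([a,b,.075])).round(4) for a,b in r])
big(d,"zz2b",(100,60,370,260),2.9)
E
```

```text
[ 0.05145521 -0.00593893  0.27711464]
-0.085 web end 0.0983 (100) flange end 0.1505 (152) flange start 0.012 web y -0.0851
0.085 web end 0.099 (100) flange end 0.152 (152) flange start 0.0125 web y 0.0848
-0.085 web end 0.0989 (100) flange end 0.1514 (152) flange start 0.006 web y -0.0848
0.085 web end 0.1001 (100) flange end 0.1519 (152) flange start 0.0092 web y 0.0848
web z 0.0984 slope -0.0022 x end 0.0979
hook behind plate z 0.0965 xmin -0.0153
flange z 0.0553 n 279 slope -0.0005
hole px [194.4 199.4] pred [193.3 204.2] rack [ 0.123  -0.0831  0.055 ] 87
web z 0.0982 slope -0.0012 x end 0.098
hook behind plate z 0.0961 xmin -0.0155
flange z 0.0552 n 267 slope -0.0034
hole px [318.4 199.6] pred [319.3 204.5] rack [0.123  0.0833 0.055 ] 74
head px [191.8 205.9] z 0.0753 mean [ 0.5966 -0.0891] circ 0.5965 -0.089 r 0.011 199
head px [321.3 206.3] z 0.0751 mean [0.5837 0.0801] circ 0.5838 0.0799 r 0.0112 204
[array([ 0.1269, -0.0845,  0.075 ]), array([0.1273, 0.0848, 0.075 ])]
```

View pics/zz2b.png

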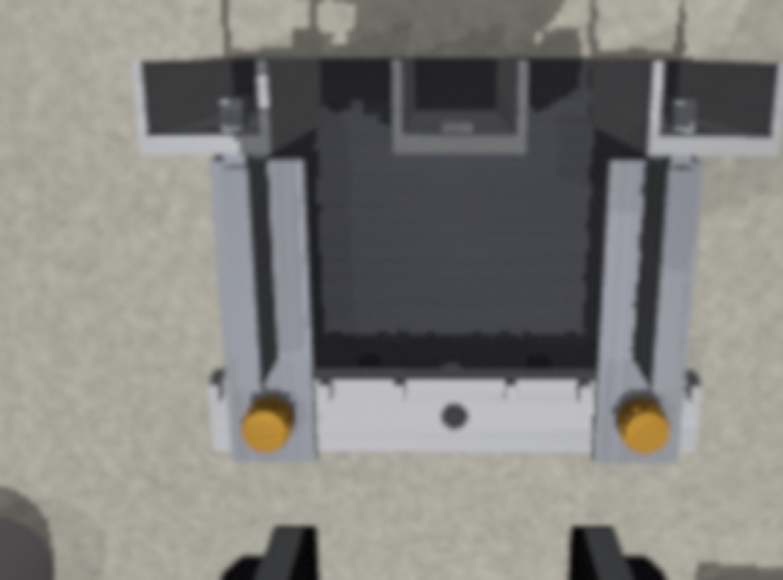

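Both runners now sit alike. I'll press once more on A's hook end, since it was pressed before it was fully in.

```bash
python3 - <<'E'
from h import *
go(rk(0.024,-0.085,0.1),np.radians(90)+YAW,-1)
E
```

```text
pos [ 0.5143 -0.0169  0.2755] n 4
[0.731, -0.327, -0.11, 0.001, -0.003, 0.001, -1.0]
[0.731, -0.328, -0.11, 0.001, -0.003, 0.001, -1.0]
[0.731, -0.328, -0.111, 0.001, -0.003, 0.001, -1.0]
[0.731, -0.328, -0.111, 0.001, -0.003, 0.001, -1.0]
```

carry_out(deltas=[0, -0.44, -0.15, 0, 0, 0, -1, 0, -0.44, -0.15, 0, 0, 0, -1, 0, -0.44, -0.14, 0, 0, 0, -1, 0.5, 0, 0, 0, 0, 0, -1, 0.8, 0, 0, 0, 0, 0, -1, 0.8, 0, 0, 0, 0, 0, -1, 0.7, 0, 0, 0, 0, 0, -1, 0.2, 0, 0, 0, 0, 0, -1, 0, 0, 0, 0, 0, 0, -1, 0, 0, 0, 0, 0, 0, -1])

```text
clock: 62.7
position: [0.4959, -0.0985, 0.0972]
ee_rot: [0.707, -0.027, 0.706, 0.027]
contact_force: [0.6, -0.6, 0.9]
width: 0.0001
```

```bash
python3 - <<'E'
from h import *
print(torack(tool()[0]),st()["contact_force"])
E
```

```text
[ 0.02590542 -0.08624187  0.09720683] [ 0.56665238 -0.5534774   0.90822701]
```

carry_out(deltas=[0.3, 0.02, 0, 0, 0, 0, -1, 0.2, 0, 0, 0, 0, 0, -1, 0.08, 0, 0, 0, 0, 0, -1, 0, 0, 0, 0, 0, 0, -1, 0, 0, 0, 0, 0, 0, -1])

```text
clock: 63.32
position: [0.4946, -0.0967, 0.0628]
ee_rot: [0.707, -0.027, 0.706, 0.027]
contact_force: [-4.2, 0.8, 8.8]
width: 0.0004
```

carry_out(deltas=[0.02, 0, 0, 0, 0, 0, -1, 0, 0, 0, 0, 0, 0, -1])

```text
clock: 63.58
position: [0.4947, -0.0967, 0.0627]
ee_rot: [0.707, -0.027, 0.706, 0.027]
contact_force: [-5.1, 1.3, 15.7]
width: 0.0
```

Same firm stop height as B (62.7 mm). Retreat and do the last check.

carry_out(deltas=[-0.3, 0, 0, 0, 0, 0, -1, -0.8, 0, 0, 0, 0, 0, -1, -0.9, 0, 0, 0, 0, 0, -1, -0.9, 0.3, 0, 0, 0, 0, 0, -0.9, 0.5, 0, 0, 0, 0, 0, -0.5, 0.4, 0, 0, 0, 0, 0, 0, 0, 0, 0, 0, 0, 0, 0, 0, 0, 0, 0, 0, 0])

```text
clock: 64.58
position: [0.4886, -0.0253, 0.3172]
ee_rot: [0.706, -0.027, 0.707, 0.027]
contact_force: [0.4, 1.1, -0.5]
width: 0.0426
```

```bash
python3 - <<'E'
from xe import *
from chk import seat
from heads import locate
d=grab("wrist","fin");print(torack(tool()[0]));xe(d)
for y in(-.085,.085):seat(d,y)
r=locate(d,0.075); print([torack(np.array([a,b,.075])).round(4) for a,b in r])
big(d,"finb",(100,60,370,260),2.9)
for n in ["scene"]:
    d=grab(n,"finscene");P=cloud(d);z=P[...,2];cnt=(P[...,0]>0.3)&(P[...,0]<1)&(abs(P[...,1])<0.6)
    m=((z>0.012)&(z<0.2)&cnt).astype(np.uint8);k,l,s,c=cv2.connectedComponentsWithStats(m)
    for i in range(1,k):
        if s[i,4]>100: Q=P[l==i];print(s[i].tolist(),np.nanmin(Q,0).round(3),np.nanmax(Q,0).round(3))
E
```

```text
[ 0.02404705 -0.01279524  0.31654202]
-0.085 web end 0.0984 (100) flange end 0.1511 (152) flange start 0.0114 web y -0.0849
0.085 web end 0.098 (100) flange end 0.1513 (152) flange start 0.0112 web y 0.0849
web z 0.0983 slope 0.0004 x end 0.098
hook behind plate z 0.0966 xmin -0.0149
flange z 0.0553 n 236 slope -0.0052
hole px [205.  209.8] pred [203.9 214.2] rack [ 0.1229 -0.0831  0.055 ] 71
web z 0.0982 slope 0.0034 x end 0.0979
hook behind plate z 0.0962 xmin -0.0151
flange z 0.0551 n 210 slope -0.0027
hole px [317.7 210. ] pred [318.2 214.1] rack [0.1233 0.0838 0.055 ] 80
head px [202.8 215.9] z 0.0752 mean [ 0.5964 -0.089 ] circ 0.5966 -0.0883 r 0.0112 163
head px [319.9 216. ] z 0.0751 mean [0.5835 0.0801] circ 0.5833 0.0796 r 0.0115 163
[array([ 0.1271, -0.0838,  0.075 ]), array([0.1268, 0.0846, 0.075 ])]
[232, 136, 89, 88, 2379] [ 0.425 -0.123  0.012] [0.623 0.111 0.145]
[279, 145, 18, 36, 431] [ 0.43  -0.037  0.012] [0.469 0.008 0.143]
[167, 165, 25, 41, 664] [ 0.694 -0.278  0.012] [ 0.758 -0.216  0.163]
[197, 213, 24, 32, 335] [ 0.761 -0.089  0.012] [ 0.838 -0.041  0.143]
[379, 217, 44, 43, 791] [0.383 0.367 0.012] [0.541 0.443 0.059]
[262, 246, 75, 71, 1339] [0.703 0.141 0.012] [0.818 0.313 0.07 ]
```

View pics/finb.png

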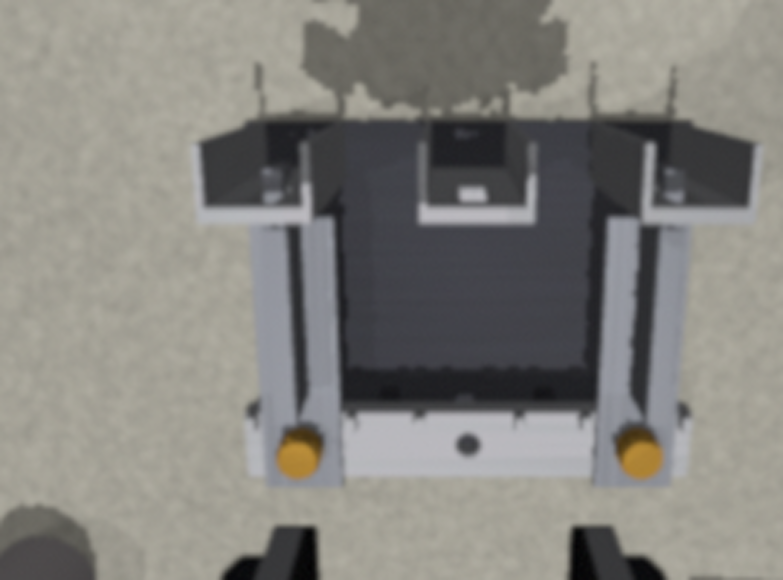

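Both runners are home and both heads sit flat. The bystanders are where they started and the arm is clear, so I'm handing in.

```bash
python3 -c "
from rig import job
print(job.sign_off())"
```

```text
the job is handed in; nothing more can be done
None
```

Both runners on the counter are hooked, pressed home and screwed down, at the uprights y = −85 and y = +85 mm. The job was handed in at about 65 s.

**Final measurements**

| Check | Measured | Expected |
|---|---|---|
| Web tops | 98.3 / 98.2 mm, level | 98 mm |
| Flange tops | 55.3 / 55.1 mm | 55 mm |
| Hooks behind the plates | 96.6 / 96.2 mm | 96 mm |
| Screw head tops | 75.2 / 75.1 mm | 75 mm |

- **Bystanders:** pan, tap and bottle measure where they started, within 2 mm. The spanner was only checked by eye in the pictures.
- **Spare screw:** it is still in the holder.

**What went wrong or disagreed**
- **Fingertip offset:** all three cameras showed the fingertips about 37 mm short of the reported TCP. My first grasp closed on air because of this, and I used the observed offset from then on.
- **First runner 3 mm out:** it stayed against its lip after locking, and I only noticed after its screw was in. I pushed it in, and it stayed at the same position as the second when released. I then pressed its hook end again with 16 N, and it did not move.
- **Screw heads:** both read about 127 mm in rack x instead of 130. I put this down to play in the hole plus a bias in how I measured them. The shanks went through both holes without resistance.
- **Spring catches:** I did not see them directly. I judged them locked because each runner was level at home height and did not move under 28 N on its hook end.

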